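Load the sensor calibration bed and plug in its reference card

ROBOT

A 6-joint arm with a two-finger parallel gripper is mounted at the origin on the work surface. World frame = base frame: x ahead of the robot, y to its left, z up, the work surface at z = 0. Lengths are in m, angles in rad, forces in N, time in s.
With the tool pointing down it reaches from about 0.3 to 0.85 m from the base axis. Payload 5.4 kg.
Tool frame: the origin (TCP) lies at the very end of the fingers, on their centre line; the grasp point (between the pads) lies 19 mm behind it; z points along the fingers, y is the direction in which the jaws open and shut (so a half turn about z gives the same grasp; the last joint's range is limited). The gripper opens to 85 mm and grips with 20 to 120 N. Pads are 22 mm wide; open, the fingers measure 114 mm over their backs; the gripper's body (76 mm by 85 mm) begins 54 mm behind the grasp point. The pads swing forward as they close: fully open they stand 13 mm farther back than shut.
Start: joints at [1.057, 0.158, 1.597, -0, 1.386, -0.21], TCP at [0.172, 0.549, 0.231] pointing down, gripper open.
Joint ranges: [-2.91, 2.91], [-0.94, 2.29], [0.18, 2.7], [-1.29, 4.43], [0.17, 2.64], [-3, 3]. Speed limits (rad/s): [2.57, 2.57, 3.14, 3.14, 3.14, 3.14].

INTERFACE

Orientations are given as a unit quaternion [w, x, y, z].
In Python, from rig import robot, imaging gives the robot as it stands. The module is installed in compiled form; this text tells all that it offers.
- The arm moves only by the shell command python3 -m creep 'ROWS' [FORCE]. ROWS is text: rows parted by semicolons, each of 5 numbers parted by spaces: the shift along the tool's x, y, z in m, then the turn about the tool's z in units of 10 degrees (1.0 is 10 degrees), then the opening, from -1 (shut) to 1 (fully open). A call has exactly 5 rows; each row shifts and turns the commanded pose from where the row before left it, along the tool's axes as they then stand; what a row does not reach is not made up. A row lasts 1/8 s, in which the tool goes at most 62.5 mm and 10.7 degrees, less where a joint would pass 70% of its speed; a pose out of reach is approached as far as the arm can. A call is refused whole if a number of a shift passes 0.0625 or a number of a turn 1, either way. A call with a gripper value outside its range is refused whole. The fingers move at their own pace and stop on an object; FORCE is the grip in N (left out, the last holds). Time passes only in rows, so rows that do not move let the fingers close, or fill a call up. It gives the time, the measured TCP pose, the force and the opening at its end, in the units of the state.
- robot.get_state(): the state, without advancing time (a new reading comes with each control period).
- imaging.camera(name): name is "scene" or "top" or "wrist"; returns the picture (480x640x3 uint8, red, green, blue); there is no depth.
- imaging.camera_info(name): a dict with "intrinsics" (3x3 intrinsics, pixels), "distortion" ([k1, k2, p1, p2, k3] as OpenCV has them; the pictures are not rectified), "R" (3x3) and "t" (3): a world point X has camera coordinates R X + t; the wrist camera has in their place "mount" (4x4, takes a point from camera to tool coordinates, whose origin is the TCP and whose axes are the flange's). Camera axes: x right, y down, z forward; pixel columns grow to the right and rows downward; lengths in m; the calibration is good to about 2 mm. A picture is of the moment at which its call begins: read the wrist's pose just before it. camera_info takes no time and is no camera call.
- robot.sign_off(): hands the job in, once; it reports no verdict.
The state is a dict: "t": time; "joint_positions": joint angles; "joint_vel": joint speeds; "joint_efforts": joint torques, N m; "ee_pos": TCP position; "eef_rot": TCP orientation; "contact_force": force on the tool from outside, world axes, zero at the start; "wrist_torque": the same for the moment, N m; "grip_width": opening from 0.0 (shut) to 1.0 (fully open).
Only numpy, scipy, OpenCV 4.12 (cv2) and the standard library are available. Lean on these libraries where they do the work, as an engineer would, in place of code of your own. Each camera call takes 0.05 s, during which the arm holds its last target. There are 200 camera calls.

TASK

Load every sensor unit that lies on the bench onto the calibration bed, one per bay (any bay, either way round), pushing each one's base plate squarely home against its bay's two dowels and its end stop, and then swinging that bay's keeper lever fully across behind its plate. When all of them are home and locked in, and only then, slide the reference card into the slot of the readout dock, brass edge first, until it is fully home. Leave everything released and the other things on the bench where they are.

Things in the scene. Friction and masses are not known exactly. Their poses are not given: they have to be found in the camera images.
- unit1: sensor unit: bare aluminium plate 100 mm (its x) by 76 mm (its y) by 10 mm thick, with a pale grey plastic housing in its middle, 56 mm (x) by 44 mm (y), upright sides, its top 48 mm above the plate's underside. 0.45 kg. Origin: centre of the plate's underside; z up. The same after half a turn. May be absent.
- unit2: sensor unit: bare aluminium plate 100 mm (its x) by 76 mm (its y) by 10 mm thick, with a pale grey plastic housing in its middle, 56 mm (x) by 44 mm (y), upright sides, its top 48 mm above the plate's underside. 0.45 kg. Origin: centre of the plate's underside; z up. The same after half a turn. May be absent.
- unit3: sensor unit: bare aluminium plate 100 mm (its x) by 76 mm (its y) by 10 mm thick, with a pale grey plastic housing in its middle, 56 mm (x) by 44 mm (y), upright sides, its top 48 mm above the plate's underside. 0.45 kg. Origin: centre of the plate's underside; z up. The same after half a turn. May be absent.
- card: reference card: green circuit board 150 mm (its x) by 80 mm (its y) by 8 mm thick, with one tall grey terminal block 24 mm (x) by 46 mm (y), centred at x = -58 mm, y = 0, its top 46 mm above the underside (a handle). The brass-edged end at +x goes into the slot first. 0.25 kg. Origin: centre of the underside; z up.
- bed: calibration bed, fixed: brown flat board 150 mm (its x) by 430 mm (its y), 8 mm thick, with three bays side by side 140 mm apart along y, each with two steel dowels on the far (+x) side and a steel end stop on the left (+y) side. x points away from the robot. Origin: centre of the underside, on the table.
- bay1 (a point): where a unit's origin lies when home in this bay: on the bed's surface, 8 mm above the table; axes as the bed's, the unit's 100 mm side along x. From here the near faces of the two 12 mm dowels are at x = +50 mm (y = -25, +25) and the end stop's face at y = +38 mm (stop 40 mm along x, 12 mm thick). All stand 20 mm above the bed; the bay is open at -x and -y.
- bay2 (a point): where a unit's origin lies when home in this bay: on the bed's surface, 8 mm above the table; axes as the bed's, the unit's 100 mm side along x. From here the near faces of the two 12 mm dowels are at x = +50 mm (y = -25, +25) and the end stop's face at y = +38 mm (stop 40 mm along x, 12 mm thick). All stand 20 mm above the bed; the bay is open at -x and -y.
- bay3 (a point): where a unit's origin lies when home in this bay: on the bed's surface, 8 mm above the table; axes as the bed's, the unit's 100 mm side along x. From here the near faces of the two 12 mm dowels are at x = +50 mm (y = -25, +25) and the end stop's face at y = +38 mm (stop 40 mm along x, 12 mm thick). All stand 20 mm above the bed; the bay is open at -x and -y.
- keeper1 (a joint): keeper lever of bay1, turning stiffly about an upright axis (it stays where left; about 1 N at the knob). Seen from that bay point, the axis is at x = -56.5, y = -62 mm (round post, radius 8 mm); the arm, 66 mm long, 4 to 14 mm above the bed, carries the knob at 60 mm. 0 rad: open, pointing to -x. It turns clockwise from above; 1.57 rad: closed, pointing to +y behind the unit's plate (range -0.4 to 1.59).
- keeper2 (a joint): keeper lever of bay2, turning stiffly about an upright axis (it stays where left; about 1 N at the knob). Seen from that bay point, the axis is at x = -56.5, y = -62 mm (round post, radius 8 mm); the arm, 66 mm long, 4 to 14 mm above the bed, carries the knob at 60 mm. 0 rad: open, pointing to -x. It turns clockwise from above; 1.57 rad: closed, pointing to +y behind the unit's plate (range -0.4 to 1.59).
- keeper3 (a joint): keeper lever of bay3, turning stiffly about an upright axis (it stays where left; about 1 N at the knob). Seen from that bay point, the axis is at x = -56.5, y = -62 mm (round post, radius 8 mm); the arm, 66 mm long, 4 to 14 mm above the bed, carries the knob at 60 mm. 0 rad: open, pointing to -x. It turns clockwise from above; 1.57 rad: closed, pointing to +y behind the unit's plate (range -0.4 to 1.59).
- knob1 (a point): top of the knob on the lever keeper1: upright black round pin 14 mm across, standing 31 mm above its arm, its top 53 mm above the table.
- knob2 (a point): top of the knob on the lever keeper2: upright black round pin 14 mm across, standing 31 mm above its arm, its top 53 mm above the table.
- knob3 (a point): top of the knob on the lever keeper3: upright black round pin 14 mm across, standing 31 mm above its arm, its top 53 mm above the table.
- dock: readout dock, fixed: low beige instrument 44 mm high, 120 mm wide. Origin: on the table below the mouth of its slot; x points into the slot (84 mm wide, 12 high, 75 deep), away from the robot. An aluminium tray 84 mm wide, 8 mm thick, level with the slot floor, reaches out to x = -110 mm; two 24 mm high guides beside it flare from the mouth to 94 mm apart at x = -38 mm.
- slot_home (a point): where the card's origin lies when the card is fully home (its leading edge on the slot's end wall): 8 mm above the dock's origin, in the plane of the mouth. Axes as the dock's; the card's x must point along this x. The rear half of the card, with its terminal block, stays outside, on the tray.
- multimeter: not part of the job: orange and black multimeter 190 by 90 by 36 mm, lying. Origin at the centre of its underside.
- screwdriver: not part of the job: screwdriver lying flat.
- brick: not part of the job: grey power adapter 110 by 52 by 32 mm. Origin at the centre of its underside.
- flux_jar: not part of the job: closed jar 56 mm across, 60 mm tall. Origin at the centre of its underside.
- cell_holder: not part of the job: grey battery holder 60 by 24 by 20 mm, left of the bed. Origin at the centre of its underside.
- case_lid: not part of the job: grey flat lid 80 by 60 by 12 mm. Origin at the centre of its underside.
Things that resemble listed ones, but are neither listed nor needed, are in the scene too. What is shaped like the unit3 but purple is not meant.

How it is judged:
On the way, in this order (a step that is already met when the one before it is completed fails the run):
1. every sensor unit present is home in a bay, against both dowels and the end stop, with that bay's keeper lever closed (((x of unit1 in the frame of bay1 between -0.0025 and 0.0025 m and y of unit1 in the frame of bay1 between -0.0025 and 0.0025 m and z of unit1 in the frame of bay1 between -0.003 and 0.003 m and angle between the x axis of unit1 and the x axis of bay1, either way round below 0.04 rad and angle between the z axis of unit1 and the z axis of bay1, either way round below 0.04 rad and value of joint keeper1 above 1.42 rad) or (x of unit1 in the frame of bay2 between -0.0025 and 0.0025 m and y of unit1 in the frame of bay2 between -0.0025 and 0.0025 m and z of unit1 in the frame of bay2 between -0.003 and 0.003 m and angle between the x axis of unit1 and the x axis of bay2, either way round below 0.04 rad and angle between the z axis of unit1 and the z axis of bay2, either way round below 0.04 rad and value of joint keeper2 above 1.42 rad) or (x of unit1 in the frame of bay3 between -0.0025 and 0.0025 m and y of unit1 in the frame of bay3 between -0.0025 and 0.0025 m and z of unit1 in the frame of bay3 between -0.003 and 0.003 m and angle between the x axis of unit1 and the x axis of bay3, either way round below 0.04 rad and angle between the z axis of unit1 and the z axis of bay3, either way round below 0.04 rad and value of joint keeper3 above 1.42 rad)) and ((x of unit2 in the frame of bay1 between -0.0025 and 0.0025 m and y of unit2 in the frame of bay1 between -0.0025 and 0.0025 m and z of unit2 in the frame of bay1 between -0.003 and 0.003 m and angle between the x axis of unit2 and the x axis of bay1, either way round below 0.04 rad and angle between the z axis of unit2 and the z axis of bay1, either way round below 0.04 rad and value of joint keeper1 above 1.42 rad) or (x of unit2 in the frame of bay2 between -0.0025 and 0.0025 m and y of unit2 in the frame of bay2 between -0.0025 and 0.0025 m and z of unit2 in the frame of bay2 between -0.003 and 0.003 m and angle between the x axis of unit2 and the x axis of bay2, either way round below 0.04 rad and angle between the z axis of unit2 and the z axis of bay2, either way round below 0.04 rad and value of joint keeper2 above 1.42 rad) or (x of unit2 in the frame of bay3 between -0.0025 and 0.0025 m and y of unit2 in the frame of bay3 between -0.0025 and 0.0025 m and z of unit2 in the frame of bay3 between -0.003 and 0.003 m and angle between the x axis of unit2 and the x axis of bay3, either way round below 0.04 rad and angle between the z axis of unit2 and the z axis of bay3, either way round below 0.04 rad and value of joint keeper3 above 1.42 rad)) and ((x of unit3 in the frame of bay1 between -0.0025 and 0.0025 m and y of unit3 in the frame of bay1 between -0.0025 and 0.0025 m and z of unit3 in the frame of bay1 between -0.003 and 0.003 m and angle between the x axis of unit3 and the x axis of bay1, either way round below 0.04 rad and angle between the z axis of unit3 and the z axis of bay1, either way round below 0.04 rad and value of joint keeper1 above 1.42 rad) or (x of unit3 in the frame of bay2 between -0.0025 and 0.0025 m and y of unit3 in the frame of bay2 between -0.0025 and 0.0025 m and z of unit3 in the frame of bay2 between -0.003 and 0.003 m and angle between the x axis of unit3 and the x axis of bay2, either way round below 0.04 rad and angle between the z axis of unit3 and the z axis of bay2, either way round below 0.04 rad and value of joint keeper2 above 1.42 rad) or (x of unit3 in the frame of bay3 between -0.0025 and 0.0025 m and y of unit3 in the frame of bay3 between -0.0025 and 0.0025 m and z of unit3 in the frame of bay3 between -0.003 and 0.003 m and angle between the x axis of unit3 and the x axis of bay3, either way round below 0.04 rad and angle between the z axis of unit3 and the z axis of bay3, either way round below 0.04 rad and value of joint keeper3 above 1.42 rad)) and linear speed of each of unit1, unit2, unit3 below 0.02 m/s), for 0.2 s.
2. then the reference card is fully home in the dock's slot (x of card in the frame of slot_home between -0.004 and 0.004 m and y of card in the frame of slot_home between -0.003 and 0.003 m and z of card in the frame of slot_home between -0.003 and 0.003 m and angle between the x axis of card and the x axis of slot_home, either way round below 0.05 rad), for 0.2 s.
At the end, for the whole second after the job is handed in: each unit present lies flat in a bay, within 2.5 mm of home in x and y, square within 0.04 rad, that bay's lever beyond 1.42 rad (levers of empty bays do not matter); the card within 4 mm of fully home, 3 mm sideways, 0.05 rad; all at rest (all of step 1 and all of step 2 and linear speed of card below 0.02 m/s); the robot touches nothing.
It fails at once if a thing that is not part of the job is pushed more than 6 cm away (distance of any of multimeter, screwdriver, brick, flux_jar, cell_holder, case_lid from where it was at the start of the episode above 0.06 m).
Of unit1, unit2, unit3 only 2 to 3 are there at a start; the rules pass over those that are not, and their reading is None.
At some moment in a run one of unit1, unit2, unit3, card may be knocked a few centimetres aside while the robot is not near it.
Once in a run the grip may slacken for a moment while it holds something.
It also fails if it takes over 210 s, if anything falls off the work surface, if the arm or the gripper's body presses on something with over 40 N, if the wrist force passes 120 N, or if a joint passes its speed limit or range.

## Working session

There is one attempt and no reset: what is moved stays moved. The work goes in short steps, Python scripts to look and compute and a shell command to move; the robot and the scene stay as the last step left them, time stands still between calls to the robot, and variables do not carry over. Pictures are saved under pics/ and viewed, about 12 in all and at most 16, crops included, and the job is handed in when it is done.

```bash
mkdir -p pics; ls; python3 - <<'E'
from rig import robot, imaging
import cv2, numpy as np
s=robot.get_state(); print({k:np.round(v,4).tolist() for k,v in s.items()})
for n in ("scene","top","wrist"):
    im=imaging.camera(n); cv2.imwrite(f"pics/{n}0.png",im[:,:,::-1])
    i=imaging.camera_info(n); print(n,{k:np.round(v,4).tolist() for k,v in i.items()})
E
```

```text
pics
{'t': 0.0, 'joint_positions': [1.0569, 0.159, 1.5982, 0.0, 1.3862, -0.2101], 'joint_vel': [-0.0006, 0.002, -0.0003, -0.0006, -0.002, -0.0017], 'joint_efforts': [0.0012, -39.6008, -33.1424, -0.0001, 0.0086, 0.0], 'ee_pos': [0.1717, 0.5481, 0.2303], 'eef_rot': [-0.0003, 0.1513, 0.9885, -0.0009], 'contact_force': [0.2852, -0.3538, -0.1964], 'wrist_torque': [-0.0066, 0.0151, -0.0022], 'grip_width': 0.9988}
scene {'intrinsics': [[529.3429, 0.0, 321.3357], [0.0, 529.3429, 237.9712], [0.0, 0.0, 1.0]], 'distortion': [0.015, 0.0, 0.0, 0.0, 0.0], 'R': [[-0.3571, 0.934, -0.0122], [0.5995, 0.2191, -0.7698], [-0.7163, -0.2822, -0.6382]], 't': [0.1578, -0.273, 1.6172]}
top {'intrinsics': [[610.0256, 0.0, 313.1235], [0.0, 610.0256, 249.4005], [0.0, 0.0, 1.0]], 'distortion': [-0.1905, 0.0, 0.0, 0.0, 0.0], 'R': [[0.0217, -0.9998, 0.0036], [-0.9845, -0.022, -0.174], [0.174, 0.0002, -0.9847]], 't': [0.0218, 0.506, 1.5571]}
wrist {'intrinsics': [[392.1527, 0.0, 322.0717], [0.0, 392.1527, 233.3485], [0.0, 0.0, 1.0]], 'distortion': [0.0168, 0.0, 0.0, 0.0, 0.0], 'mount': [[0.0009, -0.9517, -0.3071, 0.0788], [1.0, 0.0011, -0.0006, -0.0002], [0.0009, -0.3071, 0.9517, -0.1443], [0.0, 0.0, 0.0, 1.0]]}
```

View pics/top0.png

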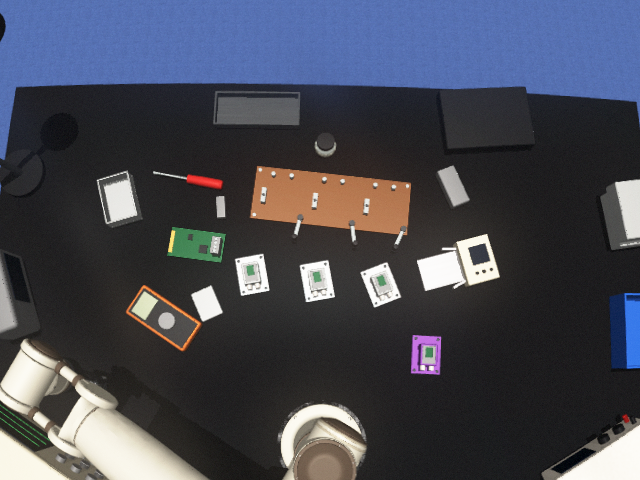

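View pics/scene0.png

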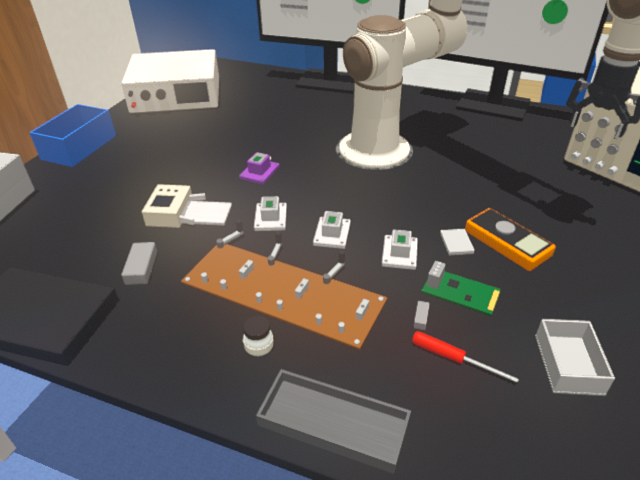

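```bash
cat > h.py <<'E'
from rig import robot, imaging
import cv2, numpy as np
from scipy.spatial.transform import Rotation as Ro
def tool():
    s=robot.get_state(); return Ro.from_quat(s["eef_rot"],scalar_first=True).as_matrix(), np.array(s["ee_pos"]), s
def cam(n):
    i=imaging.camera_info(n); K=np.array(i["intrinsics"]); D=np.array(i["distortion"])
    if n=="wrist":
        R,p,_=tool(); M=np.array(i["mount"]); Rc=R@M[:3,:3]; C=R@M[:3,3]+p   # camera->world
        return K,D,Rc.T,-Rc.T@C
    return K,D,np.array(i["R"]),np.array(i["t"])
def shot(n,name=None):
    c=cam(n); im=imaging.camera(n)[:,:,::-1].copy()
    if name: cv2.imwrite(f"pics/{name}.png",im)
    return im,c
def toworld(c,px,z):
    K,D,R,t=c; u=cv2.undistortPoints(np.float64(px).reshape(-1,1,2),K,D).reshape(-1,2)
    d=np.c_[u,np.ones(len(u))]@R; C=-R.T@t
    return C+d*((z-C[2])/d[:,2])[:,None]
def topix(c,X):
    K,D,R,t=c; return cv2.projectPoints(np.float64(X).reshape(-1,3),cv2.Rodrigues(R)[0],t,K,D)[0].reshape(-1,2)
def rect(c,mask,z,amin=100):
    """min-area rectangles (world) of blobs in mask, on plane z"""
    out=[]
    for k in cv2.findContours(mask.astype(np.uint8),cv2.RETR_EXTERNAL,cv2.CHAIN_APPROX_NONE)[0]:
        if cv2.contourArea(k)<amin: continue
        w=toworld(c,k.reshape(-1,2),z)[:,:2]
        (cx,cy),(a,b),th=cv2.minAreaRect(np.float32(w*1000))
        if a<b: a,b,th=b,a,th+90     # th: world direction of long side, deg
        out.append((np.round([cx,cy,a,b,(th+90)%180-90],1).tolist(),k.reshape(-1,2).mean(0).round().tolist()))
    return out
def go(x,y,z=None,axis=None):
    """print shift in present tool axes (mm) and turn (10 deg units) so tool x lies along world direction axis(deg), mod 180"""
    R,p,s=tool(); d=np.array([x,y,p[2] if z is None else z])-p
    tr=0
    if axis is not None:
        cur=np.degrees(np.arctan2(R[1,0],R[0,0])); dw=(axis-cur+90)%180-90; tr=-dw/10
    print("p",p.round(4),"shift mm",(R.T@d*1000).round(1),"turn",round(tr,2),"q6",round(s["joint_positions"][5],2))
E
python3 - <<'E'
from h import *
im=cv2.imread("pics/top0.png"); c=cam("top")
hsv=cv2.cvtColor(im,cv2.COLOR_BGR2HSV); H,S,V=cv2.split(hsv)
print("bed",rect(c,(H>5)&(H<18)&(S>100)&(V>60),.008,3000))
print("card",rect(c,(H>50)&(H<85)&(S>100)&(V>50),.008,300))
print("brass",rect(c,(H>20)&(H<35)&(S>150)&(V>100),.008,40))
print("white"); [print(r) for r in rect(c,(S<60)&(V>185),.010,250)]
c2=cv2.resize(im[210:320,160:510],None,fx=2.28,fy=2.28,interpolation=cv2.INTER_CUBIC); cv2.imwrite("pics/c1.png",c2)
E
```

```text
bed [([650.6, -12.3, 431.8, 150.9, 84.8], [333.0, 202.0])]
card [([518.9, 350.4, 149.9, 80.2, 83.5], [196.0, 244.0])]
brass []
white
([-71.7, 785.3, 206.6, 134.1, -83.8], [25.0, 464.0])
([-32.1, -766.5, 253.1, 152.5, 86.1], [608.0, 462.0])
([9.8, -42.3, 135.4, 48.0, 63.4], [337.0, 440.0])
([39.8, 20.1, 211.6, 119.2, -64.5], [313.0, 427.0])
([-42.5, 524.8, 407.2, 181.5, 60.5], [115.0, 443.0])
([148.0, 812.2, 150.1, 115.0, -30.4], [29.0, 372.0])
([349.3, 482.6, 62.0, 44.7, -31.4], [144.0, 305.0])
([360.3, 313.6, 79.4, 58.0, 25.4], [206.0, 303.0])
([421.0, -148.2, 100.4, 77.1, 22.3], [380.0, 284.0])
([427.2, 21.6, 100.4, 77.1, 11.3], [317.0, 281.0])
([440.5, 195.4, 100.4, 76.4, 11.7], [252.0, 274.0])
([456.1, -313.3, 115.0, 97.7, -74.9], [442.0, 272.0])
([494.7, -414.6, 122.6, 90.1, 15.6], [477.0, 259.0])
([653.1, -891.1, 167.7, 82.1, 8.4], [630.0, 207.0])
([646.1, 576.4, 125.5, 78.4, 17.2], [121.0, 199.0])
```

View pics/c1.png

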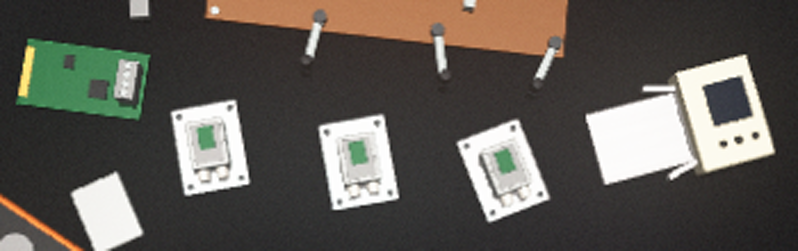

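```bash
python3 - <<'E'
from h import *
im=cv2.imread("pics/top0.png"); c=cam("top")
H,S,V=cv2.split(cv2.cvtColor(im,cv2.COLOR_BGR2HSV))
yaw=np.radians(-5.2); B=np.array([.6506,-.0123]); ex=np.array([np.cos(yaw),np.sin(yaw)]); ey=np.array([-ex[1],ex[0]])
m=np.zeros_like(V); cv2.fillPoly(m,[topix(c,[[*(B+a*ex+b*ey),.008] for a,b in ((-.13,-.22),(-.13,.22),(.08,.22),(.08,-.22))]).round().astype(int)],1)
for nm,mk,z in (("steel",(S<110)&(V>120)&(m>0),.028),("black",(V<75)&(m>0),.030)):
    n,l,st,ce=cv2.connectedComponentsWithStats(mk.astype(np.uint8))
    for i in range(1,n):
        if 6<st[i,4]<400:
            w=toworld(c,ce[i],z)[0,:2]-B; print(nm,ce[i].round(1),st[i,2:],"bed xy mm",round(w@ex*1000,1),round(w@ey*1000,1))
c2=cv2.resize(im[160:260,240:420],None,fx=4.4,fy=4.4,interpolation=cv2.INTER_CUBIC); cv2.imwrite("pics/c2.png",c2)
E
```

```text
steel [259.6 169.4] [ 4  4 15] bed xy mm 57.9 202.1
steel [273. 173.] [ 5  5 21] bed xy mm 51.7 164.4
steel [291.  174.8] [ 5  5 19] bed xy mm 52.1 115.1
steel [324.  178.5] [ 5  4 20] bed xy mm 51.8 24.8
steel [342.1 180.6] [ 5  4 19] bed xy mm 51.6 -24.7
steel [375.1 184.2] [ 5  6 23] bed xy mm 51.8 -115.0
steel [393.4 186.2] [ 6  5 21] bed xy mm 52.0 -165.0
steel [406.8 185.5] [ 4  4 13] bed xy mm 58.4 -201.5
steel [263.  193.9] [ 7 15 84] bed xy mm -9.8 184.0
steel [314.4 199.7] [ 7 16 79] bed xy mm -10.3 44.0
steel [366.  205.5] [ 7 17 86] bed xy mm -10.5 -95.8
steel [253.7 214.1] [ 5  5 16] bed xy mm -68.3 201.6
steel [297.1 226. ] [ 8 19 66] bed xy mm -87.5 81.8
steel [352.7 232.9] [ 6 16 65] bed xy mm -89.5 -67.7
steel [399.1 237. ] [10 15 60] bed xy mm -86.3 -192.5
```

View pics/c2.png

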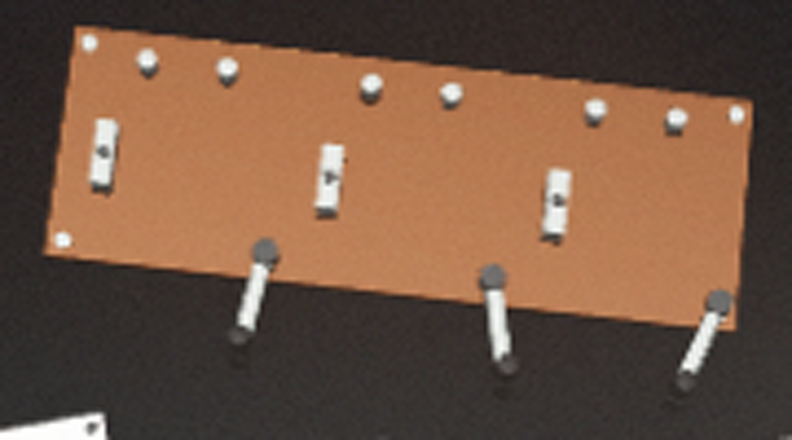

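```bash
python3 -c "
from h import *
go(.4405,.1954,.20,11.7)"
```

```text
p [0.1718 0.5482 0.2305] shift mm [-362.  -256.2   30.8] turn -2.91 q6 -0.21
```

```bash
python3 -m creep '-0.045 -0.032 0.003 0 1;-0.045 -0.032 0.003 0 1;-0.045 -0.032 0.003 0 1;-0.045 -0.032 0.003 0 1;-0.045 -0.032 0.003 0 1' 30
python3 -m creep '-0.045 -0.032 0.003 0 1;-0.045 -0.032 0.003 0 1;-0.045 -0.032 0.003 0 1;0 0 0 -0.97 1;0 0 0 -0.97 1'
python3 -m creep '0 0 0 -0.97 1;0 0 0 0 1;0 0 0 0 1;0 0 0 0 1;0 0 0 0 1'
cat >> h.py <<'E'
def units(n="wrist",name=None,z=.010):
    im,c=shot(n,name); H,S,V=cv2.split(cv2.cvtColor(im,cv2.COLOR_BGR2HSV))
    return im,c,[r for r in rect(c,(S<60)&(V>185),z,250) if 60<r[0][3]<90 and 90<r[0][2]<112]
E
python3 -c "
from h import *
go(.4405,.1954,.15,11.7)
print(units('wrist','w1')[2]); print(units('top')[2])"
```

```text
t: 0.78
ee_pos: [0.3395, 0.3271, 0.216]
eef_rot: [0.0, 0.151, 0.989, 0.0]
contact_force: [-0.2, 0.4, 0.4]
grip_width: 0.996
t: 1.4
ee_pos: [0.4391, 0.1958, 0.2069]
eef_rot: [-0.0, -0.019, 1.0, -0.0]
contact_force: [-0.7, -0.6, -0.3]
grip_width: 0.999
t: 2.02
ee_pos: [0.4389, 0.1967, 0.2073]
eef_rot: [-0.0, -0.102, 0.995, 0.0]
contact_force: [-0.7, -0.9, 0.2]
grip_width: 1.002
p [0.4389 0.1967 0.2073] shift mm [-1.3 -1.6 57.3] turn -0.0 q6 -1.6
[([430.2, 17.1, 100.4, 82.6, 11.3], [119.0, 137.0])]
[([421.0, -148.2, 100.4, 77.1, 22.3], [380.0, 284.0]), ([427.2, 21.6, 100.4, 77.1, 11.3], [317.0, 281.0])]
```

View pics/w1.png

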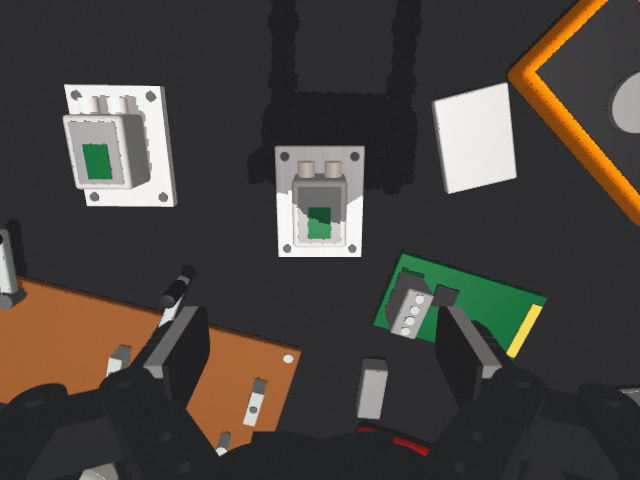

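```bash
sed -i 's/def units(n="wrist",name=None,z=.010):/def units(n="wrist",name=None,z=.010,v=100):/; s/(S<60)&(V>185),z/(S<60)\&(V>v),z/; s/units(n="wrist",name=None,z=.010,v=100)/units(n="wrist",name=None,z=.010,v=100)/' h.py
python3 -c "
from h import *
print(units()[2])
print(units('top',v=170)[2])"
```

```text
[([442.5, 194.6, 100.5, 77.5, 11.7], [319.0, 200.0]), ([429.9, 18.3, 101.3, 86.8, 11.2], [119.0, 144.0])]
[([421.4, -148.1, 101.3, 77.1, 22.3], [380.0, 284.0]), ([427.4, 21.6, 100.9, 77.1, 11.3], [317.0, 281.0])]
```

```bash
python3 -c "
from h import *
go(.442,.195,.018,11.7)"
```

```text
p [0.4389 0.1967 0.2073] shift mm [ -2.7  -2.3 189.3] turn -0.0 q6 -1.61
```

```bash
python3 -m creep '-0.0027 -0.0023 0.04 0 1;0 0 0.05 0 1;0 0 0.05 0 1;0 0 0.03 0 1;0 0 0.019 0 1' 40
python3 -m creep '0 0 0 0 -1;0 0 0 0 -1;0 0 0 0 -1;0 0 0 0 -1;0 0 0 0 -1'
```

```text
t: 2.85
ee_pos: [0.4409, 0.1947, 0.0165]
eef_rot: [-0.001, -0.102, 0.995, -0.0]
contact_force: [0.5, 0.6, 0.2]
grip_width: 1.004
t: 3.48
ee_pos: [0.4433, 0.1952, 0.0197]
eef_rot: [0.001, -0.102, 0.995, 0.0]
contact_force: [-0.9, -0.8, 5.3]
grip_width: 0.508
```

```bash
python3 -m creep '0 0 -0.04 0 -1;0 0 -0.05 0 -1;0 0 -0.01 0 -1;0 0 0 0.85 -1;0 0 0 0.84 -1' 60
python3 -c "
from h import *
go(.6484,.1184,.05,-5.2)"
```

```text
t: 4.1
ee_pos: [0.4404, 0.1947, 0.1162]
eef_rot: [-0.002, 0.048, 0.999, -0.0]
contact_force: [-0.1, -0.8, -4.3]
grip_width: 0.501
p [0.4404 0.1947 0.1162] shift mm [-214.6  -56.    65.5] turn -0.03 q6 -1.31
```

```bash
python3 -m creep '-0.043 -0.0112 0 -0.03 -1;-0.043 -0.0112 0 0 -1;-0.043 -0.0112 0 0 -1;-0.043 -0.0112 0 0 -1;-0.043 -0.0112 0 0 -1'
python3 -m creep '0 0 0.03 0 -1;0 0 0.03 0 -1;0 0 0 0 -1;0 0 0 0 -1;0 0 0 0 -1'
python3 -c "
from h import *
go(.6484,.1184,.028,-5.2)
im,c=shot('wrist','w2')
b=np.array([.6593,.1275]);ex=np.array([.9959,-.0906]);ey=np.array([.0906,.9959])
for u in [b+ex*.05-ey*.025,b+ex*.05+ey*.025,b+ey*.038+ex*.02,b+ey*.038-ex*.02]: cv2.circle(im,topix(c,[*u,.028])[0].astype(int),2,(0,0,255),-1)
cv2.imwrite('pics/w2.png',im)"
```

```text
t: 4.72
ee_pos: [0.6509, 0.12, 0.1149]
eef_rot: [-0.002, 0.043, 0.999, -0.0]
contact_force: [1.0, 0.1, -4.4]
grip_width: 0.503
t: 5.35
ee_pos: [0.6526, 0.1207, 0.06]
eef_rot: [0.002, 0.043, 0.999, 0.0]
contact_force: [-0.5, -0.3, -4.6]
grip_width: 0.504
p [0.6526 0.1207 0.06  ] shift mm [ 4.1 -2.6 32. ] turn 0.03 q6 -1.48
```

View pics/w2.png

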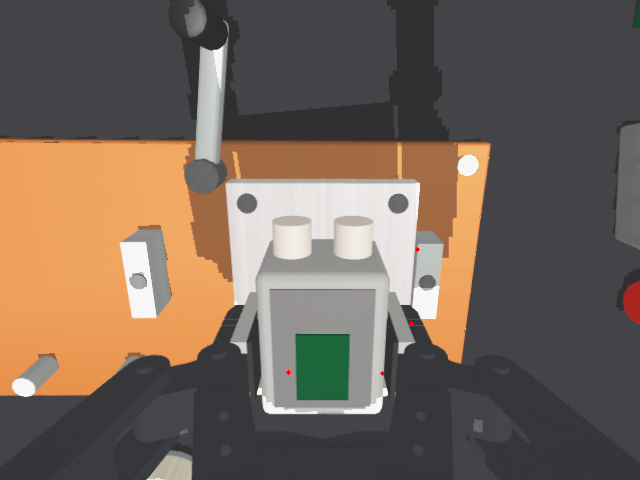

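```bash
python3 -m creep '0.0045 -0.0026 0.01 0.03 -1;0 0 0.012 0 -1;0 0 0.008 0 -1;0 0 0 0 -1;0 0 0 0 -1'
python3 -c "
from h import *
go(.6593,.1275,.028,-5.2)"
```

```text
t: 6.02
ee_pos: [0.6467, 0.1184, 0.0279]
eef_rot: [-0.0, 0.045, 0.999, 0.0]
contact_force: [-0.7, 0.0, -3.9]
grip_width: 0.506
p [0.6467 0.1184 0.0279] shift mm [-11.7  10.2  -0.1] turn -0.0 q6 -1.48
```

```bash
python3 -m creep '0 0 0.001 0 -1;0 0 0.001 0 -1;0 0 0 0 -1;0 0 0 0 -1;0 0 0 0 -1'
```

```text
t: 6.65
ee_pos: [0.6471, 0.1184, 0.0278]
eef_rot: [0.0, 0.045, 0.999, -0.0]
contact_force: [-5.1, 0.2, 6.8]
grip_width: 0.505
```

```bash
python3 -m creep '0 0 -0.001 0 -1;-0.003 0 0 0 -1;-0.003 0 0 0 -1;-0.002 0 0 0 -1;0 0 0 0 -1'
python3 -m creep '-0.002 0 0 0 -1;0 0 0 0 -1;0 0 0 0 -1;0 0 0 0 -1;0 0 0 0 -1'
```

```text
t: 7.28
ee_pos: [0.6552, 0.1177, 0.0278]
eef_rot: [0.0, 0.045, 0.999, 0.0]
contact_force: [-4.4, 1.1, 5.5]
grip_width: 0.504
t: 7.9
ee_pos: [0.6571, 0.1175, 0.0278]
eef_rot: [0.0, 0.045, 0.999, 0.0]
contact_force: [-4.5, -0.1, 4.3]
grip_width: 0.505
```

```bash
python3 -m creep '-0.001 0 0 0 -1;0 0 0 0 -1;-0.001 0 0 0 -1;0 0 0 0 -1;0 0 0 0 -1'
python3 -m creep '-0.001 0 0 0 -1;0 0 0 0 -1;0 0 0 0 -1;0 0 0 0 -1;0 0 0 0 -1'
```

```text
t: 8.52
ee_pos: [0.6589, 0.1174, 0.0278]
eef_rot: [0.0, 0.045, 0.999, 0.0]
contact_force: [-5.8, 1.3, 5.5]
grip_width: 0.5
t: 9.15
ee_pos: [0.6599, 0.1173, 0.0278]
eef_rot: [0.0, 0.045, 0.999, 0.0]
contact_force: [-4.7, 1.2, 5.5]
grip_width: 0.502
```

```bash
python3 -m creep '-0.001 0 0 0 -1;0 0 0 0 -1;-0.001 0 0 0 -1;0 0 0 0 -1;0 0 0 0 -1'
python3 -m creep '-0.001 0 0 0 -1;0 0 0 0 -1;0 0 0 0 -1;0 0 0 0 -1;0 0 0 0 -1'
```

```text
t: 9.78
ee_pos: [0.661, 0.1172, 0.0278]
eef_rot: [-0.001, 0.045, 0.999, 0.0]
contact_force: [-8.4, 0.7, 8.5]
grip_width: 0.502
t: 10.4
ee_pos: [0.6611, 0.1172, 0.0279]
eef_rot: [-0.002, 0.045, 0.999, -0.0]
contact_force: [-12.6, 0.4, 12.4]
grip_width: 0.502
```

```bash
python3 -m creep '0.001 0.002 0 0 -1;0 0.002 0 0 -1;0 0.002 0 0 -1;0 0.002 0 0 -1;0 0 0 0 -1'
python3 -m creep '0 0.001 0 0 -1;0 0 0 0 -1;0 0 0 0 -1;0 0 0 0 -1;0 0 0 0 -1'
python3 -m creep '0 0.001 0 0 -1;0 0 0 0 -1;0 0 0 0 -1;0 0 0 0 -1;0 0 0 0 -1'
```

```text
t: 11.02
ee_pos: [0.6615, 0.1218, 0.0279]
eef_rot: [-0.002, 0.046, 0.999, -0.002]
contact_force: [-10.7, -11.1, 10.5]
grip_width: 0.503
t: 11.65
ee_pos: [0.6616, 0.1226, 0.0279]
eef_rot: [-0.002, 0.046, 0.999, -0.003]
contact_force: [-12.0, -11.2, 10.7]
grip_width: 0.506
t: 12.28
ee_pos: [0.6617, 0.1235, 0.028]
eef_rot: [-0.002, 0.046, 0.999, -0.003]
contact_force: [-11.6, -11.7, 10.5]
grip_width: 0.504
```

```bash
python3 -m creep '0.001 0 -0.001 0 -1;0 0 0 0 -1;0 0.001 0 0 -1;0 0 0 0 -1;0 0 0 0 -1'
python3 -m creep '0 0.001 0 0 -1;0 0 0 0 -1;0 0 0 0 -1;0 0 0 0 -1;0 0 0 0 -1'
```

```text
t: 12.9
ee_pos: [0.6619, 0.1269, 0.0279]
eef_rot: [0.0, 0.045, 0.999, -0.001]
contact_force: [-0.8, -5.5, -1.6]
grip_width: 0.506
t: 13.52
ee_pos: [0.6619, 0.1269, 0.028]
eef_rot: [-0.0, 0.045, 0.999, -0.002]
contact_force: [-1.5, -8.5, -0.5]
grip_width: 0.502
```

```bash
python3 -m creep '-0.001 0 0 0 -1;0 0 0 0 -1;-0.001 0 0 0 -1;0 0 0 0 -1;0 0 0 0 -1'
python3 -m creep '0.001 -0.001 0 0 0.2;0 0 0 0 0.2;0 0 0 0 0.2;0 0 -0.03 0 0.2;0 0 -0.04 0 0.2'
python3 -m creep '0.05 0 -0.02 0 0.5;0.05 0 0 0 0.5;0.02 0 0 0 0.5;0 0 0 0 0.5;0 0 0 0 0.5'
python3 -c "
from h import *
im,c,u=units('wrist','w3',.018,120); print(u)
b=np.array([.6593,.1275]);ex=np.array([.9959,-.0906]);ey=np.array([.0906,.9959])
for r,_ in u:
  w=np.array(r[:2])/1000-b; print(r,w@ex,w@ey)
print(units('top',None,.018,170)[2])"
```

```text
t: 14.15
ee_pos: [0.662, 0.1269, 0.028]
eef_rot: [-0.003, 0.045, 0.999, -0.002]
contact_force: [-9.7, -8.7, 5.5]
grip_width: 0.505
t: 14.78
ee_pos: [0.6617, 0.1283, 0.0977]
eef_rot: [-0.001, 0.045, 0.999, 0.0]
contact_force: [0.8, 1.2, 1.0]
grip_width: 0.603
t: 15.4
ee_pos: [0.5443, 0.1388, 0.1188]
eef_rot: [0.001, 0.045, 0.999, 0.0]
contact_force: [0.2, 0.0, 0.2]
grip_width: 0.749
[([658.5, 127.0, 103.5, 77.0, -5.1], [320.0, 370.0]), ([434.2, 22.5, 91.1, 83.4, 11.3], [106.0, 74.0])]
[658.5, 127.0, 103.5, 77.0, -5.1] -0.0007514200000000228 -0.0005704300000000025
[434.2, 22.5, 91.1, 83.4, 11.3] -0.21466409000000003 -0.12496356000000002
[([420.3, -147.2, 100.4, 76.7, 22.3], [380.0, 284.0]), ([426.2, 21.6, 99.9, 76.7, 11.3], [317.0, 281.0])]
```

View pics/w3.png

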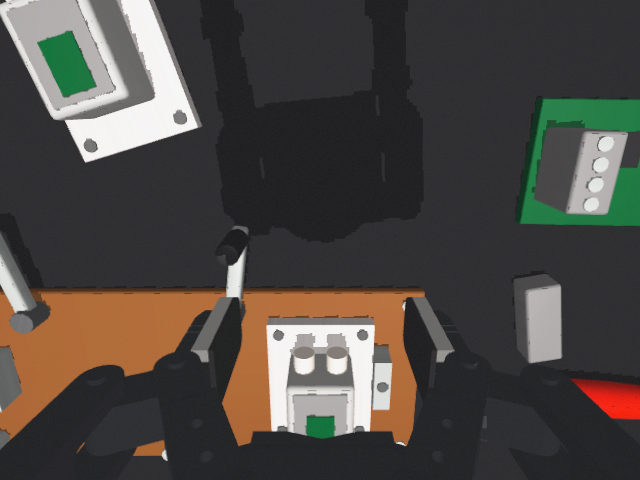

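```bash
cat >> h.py <<'E'
ex=np.array([.9959,-.0906]);ey=np.array([.0906,.9959])
BAY=dict(L=np.array([.6593,.1275]),M=np.array([.6466,-.0119]),R=np.array([.6339,-.1514]))
def axis(b): return BAY[b]-.0565*ex-.062*ey
def knob(c,px,b):
    w=toworld(c,[px],.053)[0,:2]; d=w-axis(b); print("knob",b,w.round(4),"r",np.hypot(*d).round(4),"lever",np.arctan2(d@ey,-d@ex).round(3))
def arc(b,a0,a1,n):
    """knob points along lever angles"""
    for a in np.linspace(a0,a1,n): print(round(a,2),(axis(b)+.06*(-np.cos(a)*ex+np.sin(a)*ey)).round(4))
E
python3 -c "
from h import *
c=cam('wrist'); print(axis('L'))
knob(c,(229,250),'L'); go(.5354,.0744,.032,-5.2)
im=cv2.imread('pics/w3.png'); cv2.imwrite('pics/c4.png',cv2.resize(im[200:330,180:280],None,fx=4,fy=4))"
```

```text
[0.59741445 0.0708731 ]
knob L [0.5384 0.0858] r 0.0609 lever 0.157
p [0.5444 0.1387 0.1186] shift mm [  3.2 -64.9  86.5] turn -0.0 q6 -1.45
```

View pics/c4.png

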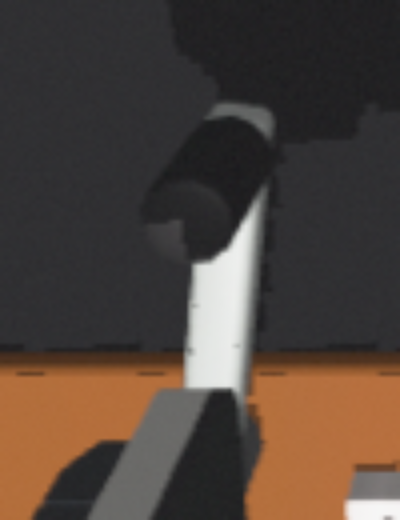

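```bash
python3 -c "
from h import *
c=cam('wrist'); knob(c,(227,254.5),'L'); go(.539,.086,.028,-5.2)"
python3 -m creep '0.0015 -0.027 0 0 0;0.0015 -0.026 0 0 0;0 0 0.03 0 0;0 0 0.03 0 0;0 0 0.031 0 0' 25
python3 -c "
from h import *
go(.539,.086,.028,-5.2)"
```

```text
knob L [0.541  0.0842] r 0.058 lever 0.141
p [0.5444 0.1387 0.1186] shift mm [  0.6 -53.   90.5] turn -0.0 q6 -1.45
t: 16.12
ee_pos: [0.5365, 0.0859, 0.0265]
eef_rot: [0.001, 0.046, 0.999, 0.0]
contact_force: [-0.6, 0.4, -0.6]
grip_width: 0.495
p [0.5365 0.0859 0.0265] shift mm [-2.5  0.3 -1.5] turn -0.0 q6 -1.54
```

```bash
python3 -m creep '-0.0025 0 -0.0005 0 -1;0 0 0 0 -1;0 0 0 0 -1;0 0 0 0 -1;0 0 0 0 -1' 25
```

```text
t: 16.75
ee_pos: [0.5388, 0.0859, 0.0284]
eef_rot: [0.001, 0.045, 0.999, -0.0]
contact_force: [5.0, -1.8, -8.2]
grip_width: 0.152
```

```bash
python3 -m creep '-0.0019 0.0082 0 0 -1;-0.003 0.0078 0 0 -1;-0.0041 0.0073 0 0 -1;-0.0051 0.0067 0 0 -1;-0.006 0.0059 0 0 -1'
python3 -m creep '-0.0067 0.005 0 0 -1;-0.0074 0.004 0 0 -1;-0.0079 0.003 0 0 -1;0 0 0 0 -1;0 0 0 0 -1'
python3 -c "
from h import *
R,p,s=tool(); d=p[:2]-axis('L'); print(np.hypot(*d),np.arctan2(d@ey,-d@ex))"
```

```text
t: 17.38
ee_pos: [0.5616, 0.1205, 0.0282]
eef_rot: [0.0, 0.045, 0.999, -0.0]
contact_force: [-1.2, -4.7, 1.7]
grip_width: 0.152
t: 18.0
ee_pos: [0.5851, 0.1297, 0.0281]
eef_rot: [0.001, 0.045, 0.999, -0.0]
contact_force: [1.7, -4.2, 1.6]
grip_width: 0.152
0.060077755513123415 1.2739399028107075
```

```bash
python3 -m creep '-0.006 0.001 0 0 -1;-0.006 0.001 0 0 -1;-0.004 0.0005 0 0 -1;0 0 0 0 -1;0 0 0 0 -1'
python3 -m creep '-0.002 0 0 0 -1;0 0 0 0 -1;-0.001 0 0 0 -1;0 0 0 0 -1;0 0 0 0 -1'
python3 -c "
from h import *
R,p,s=tool(); d=p[:2]-axis('L'); print(np.hypot(*d),np.arctan2(d@ey,-d@ex))"
```

```text
t: 18.62
ee_pos: [0.6001, 0.1305, 0.028]
eef_rot: [-0.0, 0.046, 0.999, -0.0]
contact_force: [-2.7, -6.2, 3.2]
grip_width: 0.152
t: 19.25
ee_pos: [0.6027, 0.1304, 0.028]
eef_rot: [-0.001, 0.046, 0.999, -0.0]
contact_force: [-4.2, -5.7, 5.3]
grip_width: 0.151
0.059716215867278113 1.5687106135383488
```

```bash
python3 -m creep '0 0 0 0 -0.3;0 0 0 0 -0.3;0 0 -0.04 0 -0.3;0 0 -0.05 0 0;0.05 0 -0.03 0 1'
python3 -m creep '0.055 -0.027 0 0 1;0.055 -0.027 0 0 1;0 -0.027 0 0 1;0 -0.027 0 0 1;0 0 0 0 1'
python3 -c "
from h import *
im,c=shot('wrist','w5')
print(units('top',None,.010,170)[2]); print(units()[2])
go(.427,.0216,.2,11.3)"
```

```text
t: 19.88
ee_pos: [0.5566, 0.1353, 0.1514]
eef_rot: [0.004, 0.046, 0.999, 0.001]
contact_force: [-0.3, 0.4, 0.6]
grip_width: 0.698
t: 20.5
ee_pos: [0.4342, 0.0371, 0.1479]
eef_rot: [0.0, 0.047, 0.999, 0.0]
contact_force: [-0.5, 0.5, -0.0]
grip_width: 1.0
[([421.4, -147.9, 101.4, 77.2, 22.0], [380.0, 284.0])]
[([429.5, 20.6, 101.8, 77.7, 11.3], [298.0, 209.0])]
p [0.4342 0.0385 0.1478] shift mm [  5.7 -17.4 -52.2] turn -1.65 q6 -1.67
```

View pics/w5.png

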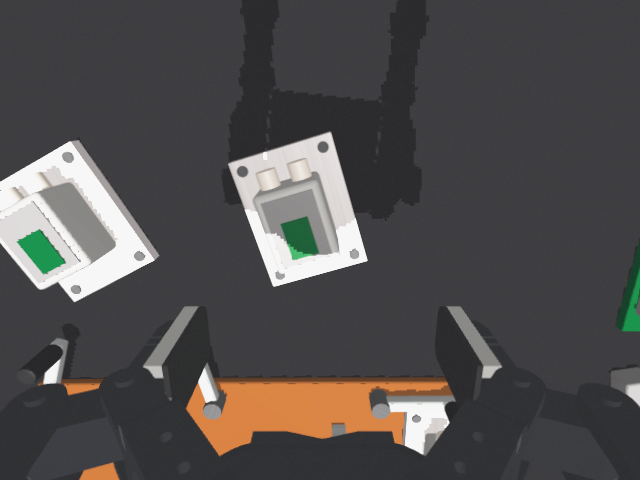

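```bash
python3 -m creep '0 0 0 -0.83 1;0 0 0 -0.82 1;0 0 0 0 1;0 0 0 0 1;0 0 0 0 1'
python3 -c "
from h import *
print(units()[2])
go(.429,.0207,.0175,11.3)"
```

```text
t: 21.28
ee_pos: [0.4341, 0.038, 0.1478]
eef_rot: [-0.0, -0.098, 0.995, 0.0]
contact_force: [-0.0, 0.6, -0.2]
grip_width: 1.003
[([429.4, 20.7, 101.7, 77.7, 11.3], [301.0, 203.0])]
p [0.4341 0.0379 0.1478] shift mm [  8.4 -15.9 130.3] turn -0.0 q6 -1.96
```

```bash
python3 -m creep '0.0084 -0.0159 0 0 1;0 0 0.05 0 1;0 0 0.05 0 1;0 0 0.03 0 1;0 0 0 0 1' 60
python3 -m creep '0 0 0 0 -1;0 0 0 0 -1;0 0 0 0 -1;0 0 0 0 -1;0 0 0 0 -1'
python3 -m creep '0 0 -0.04 0 -1;0 0 -0.05 0 -1;0 0 -0.01 0 -1;0 0 0 0.83 -1;0 0 0 0.82 -1'
python3 -c "
from h import *
t=BAY['M']-.01*ex-.01*ey
go(*t,.055,-5.2)"
```

```text
t: 21.95
ee_pos: [0.4266, 0.021, 0.0158]
eef_rot: [-0.003, -0.098, 0.995, 0.001]
contact_force: [-0.3, 0.3, 0.9]
grip_width: 1.004
t: 22.58
ee_pos: [0.4307, 0.0202, 0.0195]
eef_rot: [0.002, -0.098, 0.995, -0.001]
contact_force: [-0.4, 0.2, 7.2]
grip_width: 0.502
t: 23.2
ee_pos: [0.4278, 0.0208, 0.1165]
eef_rot: [-0.001, 0.048, 0.999, 0.0]
contact_force: [0.5, -0.3, -3.4]
grip_width: 0.503
p [0.4278 0.0208 0.1165] shift mm [-211.1  -21.7   60.9] turn -0.03 q6 -1.71
```

```bash
python3 -m creep '-0.0415 -0.0045 0 0 -1;-0.0415 -0.0045 0 0 -1;-0.0415 -0.0045 0 0 -1;-0.0415 -0.0045 0 0 -1;-0.0415 -0.0045 0 0 -1'
python3 -m creep '0 0 0.03 0 -1;0 0 0.03 0 -1;0 0 0 0 -1;0 0 0 0 -1;0 0 0 0 -1'
python3 -c "
from h import *
t=BAY['M']-.01*ex-.01*ey
go(*t,.0285,-5.2)"
```

```text
t: 23.82
ee_pos: [0.6335, -0.0207, 0.1153]
eef_rot: [-0.002, 0.045, 0.999, 0.0]
contact_force: [0.7, 0.1, -3.7]
grip_width: 0.5
t: 24.45
ee_pos: [0.6347, -0.021, 0.0595]
eef_rot: [0.001, 0.045, 0.999, -0.0]
contact_force: [-0.9, -0.2, -4.1]
grip_width: 0.505
p [ 0.6347 -0.021   0.0595] shift mm [-0.9  0.2 31. ] turn -0.0 q6 -1.7
```

```bash
python3 -m creep '0 0 0.015 0 -1;0 0 0.012 0 -1;0 0 0.0045 0 -1;0 0 0 0 -1;0 0 0 0 -1'
python3 -m creep '-0.003 0 0 0 -1;-0.003 0 0 0 -1;-0.002 0 0 0 -1;0 0 0 0 -1;0 0 0 0 -1'
python3 -m creep '-0.001 0 0 0 -1;-0.001 0 0 0 -1;0 0 0 0 -1;0 0 0 0 -1;0 0 0 0 -1'
```

```text
t: 25.08
ee_pos: [0.6334, -0.0206, 0.0275]
eef_rot: [-0.001, 0.045, 0.999, 0.0]
contact_force: [-6.4, 0.8, 9.7]
grip_width: 0.498
t: 25.7
ee_pos: [0.6416, -0.0215, 0.0276]
eef_rot: [-0.0, 0.045, 0.999, -0.0]
contact_force: [-6.2, -0.2, 8.3]
grip_width: 0.502
t: 26.32
ee_pos: [0.6434, -0.0217, 0.0275]
eef_rot: [-0.001, 0.045, 0.999, -0.0]
contact_force: [-5.8, -0.5, 8.2]
grip_width: 0.501
```

```bash
python3 -m creep '0 0 -0.001 0 -1;0 0.003 0 0 -1;0 0.003 0 0 -1;0 0.001 0 0 -1;0 0 0 0 -1'
python3 -m creep '0 0.001 0 0 -1;0 0 0 0 -1;0 0.001 0 0 -1;0 0 0 0 -1;0 0 0 0 -1'
python3 -m creep '0 0.001 0 0 -1;0 0 0 0 -1;0 0 0 0 -1;0 0 0 0 -1;0 0 0 0 -1'
python3 -m creep '-0.001 0 0 0 -1;0 0 0 0 -1;-0.001 0 0 0 -1;0 0 0 0 -1;0 0 0 0 -1'
```

```text
t: 26.95
ee_pos: [0.6448, -0.0147, 0.0276]
eef_rot: [0.001, 0.045, 0.999, -0.0]
contact_force: [1.4, -4.2, 2.5]
grip_width: 0.506
t: 27.58
ee_pos: [0.6446, -0.0129, 0.0276]
eef_rot: [0.0, 0.045, 0.999, -0.0]
contact_force: [1.2, -4.8, 4.6]
grip_width: 0.505
t: 28.2
ee_pos: [0.6447, -0.0121, 0.0276]
eef_rot: [0.0, 0.045, 0.999, -0.0]
contact_force: [-0.6, -4.9, 6.0]
grip_width: 0.506
t: 28.82
ee_pos: [0.6447, -0.0121, 0.0276]
eef_rot: [-0.002, 0.045, 0.999, -0.0]
contact_force: [-8.0, -5.4, 11.4]
grip_width: 0.503
```

```bash
python3 -m creep '0 0 -0.001 0 -1;0 0 0 0 -1;-0.001 0 0 0 -1;0 0 0 0 -1;0 0 0 0 -1'
python3 -m creep '-0.001 0 0 0 -1;0 0 0 0 -1;-0.001 0 0 0 -1;0 0 0 0 -1;0 0 0 0 -1'
```

```text
t: 29.45
ee_pos: [0.6448, -0.012, 0.0277]
eef_rot: [-0.003, 0.045, 0.999, -0.0]
contact_force: [-8.2, -4.8, 10.7]
grip_width: 0.501
t: 30.08
ee_pos: [0.6465, -0.0122, 0.0277]
eef_rot: [-0.004, 0.045, 0.999, -0.0]
contact_force: [-8.8, -5.0, 10.1]
grip_width: 0.505
```

```bash
python3 -m creep '0 0 -0.001 0 -1;0 0 0 0 -1;-0.001 0 0 0 -1;0 0 0 0 -1;0 0 0 0 -1'
python3 -m creep '-0.001 0 0 0 -1;0 0 0 0 -1;0 0 0 0 -1;0 0 0 0 -1;0 0 0 0 -1'
python3 -m creep '-0.001 0 0 0 -1;0 0 0 0 -1;0 0 0 0 -1;0 0 0 0 -1;0 0 0 0 -1'
```

```text
t: 30.7
ee_pos: [0.6472, -0.0123, 0.0279]
eef_rot: [-0.004, 0.045, 0.999, -0.0]
contact_force: [-7.4, -5.6, 7.4]
grip_width: 0.505
t: 31.32
ee_pos: [0.6482, -0.0123, 0.0279]
eef_rot: [-0.004, 0.045, 0.999, -0.0]
contact_force: [-7.7, -6.1, 4.8]
grip_width: 0.504
t: 31.95
ee_pos: [0.6492, -0.0124, 0.0279]
eef_rot: [-0.004, 0.045, 0.999, -0.0]
contact_force: [-7.8, -5.7, 5.8]
grip_width: 0.5
```

```bash
python3 -m creep '-0.001 0 0 0 -1;0 0 0 0 -1;0 0 0 0 -1;0 0 0 0 -1;0 0 0 0 -1'
python3 -m creep '-0.001 0 0 0 -1;0 0 0 0 -1;0 0 0 0 -1;0 0 0 0 -1;0 0 0 0 -1'
python3 -c "
from h import *
R,p,s=tool(); w=p[:2]-BAY['M']; print(w@ex,w@ey)"
```

```text
t: 32.58
ee_pos: [0.6497, -0.0125, 0.0279]
eef_rot: [-0.005, 0.045, 0.999, -0.0]
contact_force: [-10.2, -6.3, 7.4]
grip_width: 0.502
t: 33.2
ee_pos: [0.6498, -0.0125, 0.0279]
eef_rot: [-0.006, 0.045, 0.999, -0.0]
contact_force: [-13.6, -5.2, 11.2]
grip_width: 0.5
0.0032326362349831797 -0.0002743148616568018
```

```bash
python3 -m creep '0.0015 0.001 0 0 -1;0 0 0 0 -1;0 0.001 0 0 -1;0 0 0 0 -1;0 0 0 0 -1'
python3 -m creep '-0.0015 0 0 0 -1;0 0 0 0 -1;-0.0005 0 0 0 -1;0 0 0 0 -1;0 0 0 0 -1'
python3 -m creep '0.002 -0.002 0 0 0.2;0 0 0 0 0.2;0 0 0 0 0.2;0 0 -0.03 0 0.2;0 0 -0.04 0 0.2'
python3 -m creep '0.05 -0.02 -0.02 0 0.5;0.05 -0.01 0 0 0.5;0.02 0 0 0 0.5;0 0 0 0 0.5;0 0 0 0 0.5'
python3 -c "
from h import *
im,c,u=units('wrist','w6',.018,120)
for r,_ in u:
  for b in 'LM':
    w=np.array(r[:2])/1000-BAY[b]; print(b,r,w@ex,w@ey)
cv2.imwrite('pics/w6.png',im[190:460,100:500])
c=cam('wrist'); print(topix(c,[[*(axis('M')+.06*(-np.cos(a)*ex+np.sin(a)*ey)),.053] for a in (-.2,-.1,0)]))"
```

```text
t: 33.83
ee_pos: [0.6498, -0.0124, 0.028]
eef_rot: [-0.004, 0.045, 0.999, -0.002]
contact_force: [-9.1, -10.9, 6.7]
grip_width: 0.501
t: 34.45
ee_pos: [0.6498, -0.0124, 0.028]
eef_rot: [-0.007, 0.045, 0.999, -0.002]
contact_force: [-17.2, -10.5, 13.0]
grip_width: 0.502
t: 35.08
ee_pos: [0.6518, -0.0117, 0.0985]
eef_rot: [-0.002, 0.045, 0.999, 0.001]
contact_force: [1.0, 0.2, 0.6]
grip_width: 0.6
t: 35.7
ee_pos: [0.5318, -0.0314, 0.1197]
eef_rot: [0.001, 0.045, 0.999, -0.0]
contact_force: [0.3, 0.8, 0.7]
grip_width: 0.744
L [654.0, -13.1, 109.9, 76.7, -5.1] 0.0074600900000000294 -0.14050372
M [654.0, -13.1, 109.9, 76.7, -5.1] 0.007478380000000073 -0.0005246399999999913
[[245.38489126 246.53930349]
 [255.70197296 245.07101641]
 [266.18996716 244.58687239]]
```

View pics/w6.png

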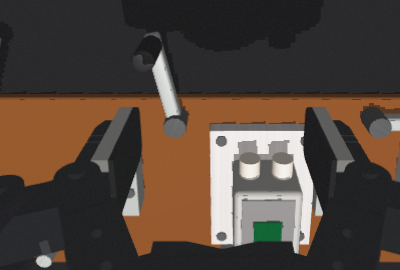

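```bash
python3 -c "
from h import *
c=cam('wrist')
b=BAY['M']
for dx in (-.054,-.052,-.05,-.048): print(dx,topix(c,[[*(b+dx*ex+y*ey),.018] for y in (-.03,0,.03)]).round(1).tolist())
print(topix(c,[[*(b-.05*ex+y*ey),.008] for y in (-.03,0,.03)]).round(1).tolist())
im,c=shot('wrist'); g=cv2.cvtColor(im,cv2.COLOR_BGR2GRAY)
for col in (330,350,365,385): print(col,g[300:330,col].tolist())
im=cv2.imread('pics/w3.png'); g=cv2.cvtColor(im,cv2.COLOR_BGR2GRAY)
for col in (300,330,350): print('L',col,g[305:335,col].tolist())
"
```

```text
-0.054 [[322.2, 311.7], [364.9, 311.7], [407.5, 311.8]]
-0.052 [[322.2, 314.2], [364.8, 314.3], [407.4, 314.4]]
-0.05 [[322.2, 316.7], [364.7, 316.8], [407.2, 316.9]]
-0.048 [[322.2, 319.2], [364.6, 319.3], [407.0, 319.4]]
[[322.2, 309.7], [363.3, 309.8], [404.3, 309.9]]
330 [103, 104, 104, 104, 104, 104, 104, 104, 104, 104, 103, 102, 62, 71, 105, 104, 104, 104, 104, 104, 129, 239, 239, 239, 239, 239, 239, 239, 239, 238]
350 [105, 106, 105, 104, 104, 105, 105, 104, 105, 106, 103, 104, 102, 70, 104, 105, 105, 105, 104, 105, 126, 238, 239, 239, 239, 239, 239, 238, 238, 238]
365 [104, 104, 104, 105, 105, 105, 104, 104, 104, 106, 103, 84, 83, 85, 101, 103, 101, 103, 102, 103, 123, 237, 238, 237, 237, 238, 237, 237, 237, 237]
385 [104, 104, 104, 104, 103, 106, 104, 104, 104, 104, 103, 103, 64, 66, 105, 104, 105, 105, 104, 103, 117, 238, 237, 238, 238, 238, 238, 238, 238, 238]
L 300 [128, 127, 127, 128, 127, 127, 127, 127, 129, 126, 124, 74, 80, 116, 115, 116, 117, 116, 116, 130, 234, 245, 245, 245, 245, 245, 244, 244, 244, 164]
L 330 [127, 129, 128, 127, 129, 129, 127, 129, 128, 127, 126, 74, 80, 117, 117, 116, 118, 118, 117, 133, 236, 245, 245, 245, 245, 245, 245, 245, 244, 168]
L 350 [129, 128, 129, 129, 130, 129, 128, 130, 128, 129, 128, 124, 79, 117, 117, 118, 117, 116, 117, 131, 234, 245, 245, 245, 245, 244, 244, 244, 245, 245]
```

```bash
python3 -c "
from h import *
c=cam('wrist'); knob(c,(244,245),'M')
w=toworld(c,[[244,245]],.053)[0]; go(w[0],w[1],.028,-5.2)"
```

```text
knob M [ 0.5239 -0.0757] r 0.0612 lever -0.208
p [ 0.5318 -0.0315  0.1195] shift mm [  3.9 -44.7  91.5] turn 0.0 q6 -1.77
```

```bash
python3 -m creep '0.001 -0.022 0 0 0;0.001 -0.0225 0 0 0;0 0 0.03 0 0;0 0 0.03 0 0;0 0 0.0315 0 0' 25
python3 -m creep '0 0 0 0 -1;0 0 0 0 -1;0 0 0 0 -1;0 0 0 0 -1;0 0 0 0 -1'
```

```text
t: 36.42
ee_pos: [0.5257, -0.0759, 0.027]
eef_rot: [0.001, 0.045, 0.999, -0.0]
contact_force: [0.0, 0.0, 0.2]
grip_width: 0.498
t: 37.05
ee_pos: [0.5251, -0.0757, 0.0282]
eef_rot: [0.001, 0.045, 0.999, -0.0]
contact_force: [2.8, 0.6, -7.3]
grip_width: 0.152
```

```bash
python3 -c "
from h import *
R,p,s=tool(); d=p[:2]-axis('M'); print(p,np.hypot(*d),np.arctan2(d@ey,-d@ex))"
```

```text
[ 0.52511414 -0.07568493  0.02820432] 0.060028609295000555 -0.21025136786233428
```

```bash
python3 -m creep '0.0012 0.0083 0 0 -1;0 0.0084 0 0 -1;-0.0012 0.0083 0 0 -1;-0.0023 0.0081 0 0 -1;-0.0034 0.0077 0 0 -1'
python3 -m creep '-0.0044 0.0071 0 0 -1;-0.0054 0.0064 0 0 -1;-0.0062 0.0056 0 0 -1;-0.007 0.0047 0 0 -1;-0.0075 0.0037 0 0 -1'
python3 -m creep '-0.008 0.0026 0 0 -1;-0.0083 0.0014 0 0 -1;-0.003 0.0002 0 0 -1;0 0 0 0 -1;0 0 0 0 -1'
python3 -c "
from h import *
R,p,s=tool(); d=p[:2]-axis('M'); print(p,np.hypot(*d),np.arctan2(d@ey,-d@ex))"
```

```text
t: 37.67
ee_pos: [0.5339, -0.035, 0.0281]
eef_rot: [-0.0, 0.045, 0.999, -0.0]
contact_force: [-4.3, -1.2, -1.1]
grip_width: 0.151
t: 38.3
ee_pos: [0.5678, -0.0111, 0.0282]
eef_rot: [0.0, 0.045, 0.999, -0.0]
contact_force: [-3.9, -5.4, 2.8]
grip_width: 0.149
t: 38.92
ee_pos: [0.5876, -0.0089, 0.0281]
eef_rot: [0.001, 0.045, 0.999, -0.0]
contact_force: [-1.1, -5.5, 0.7]
grip_width: 0.152
[ 0.58764382 -0.00893061  0.02814112] 0.05966824536226839 1.529187041611808
```

```bash
python3 -m creep '-0.003 -0.001 0 0 -1;0 0 0 0 -1;-0.001 0 0 0 -1;0 0 0 0 -1;0 0 0 0 -1'
python3 -m creep '-0.001 0 0 0 -1;0 0 0 0 -1;-0.001 0 0 0 -1;0 0 0 0 -1;0 0 0 0 -1'
python3 -m creep '-0.001 0 0 0 -1;0 0 0 0 -1;0 0 0 0 -1;0 0 0 0 -1;0 0 0 0 -1'
python3 -c "
from h import *
R,p,s=tool(); d=p[:2]-axis('M'); print(p,np.hypot(*d),np.arctan2(d@ey,-d@ex))"
```

```text
t: 39.55
ee_pos: [0.5906, -0.0092, 0.0281]
eef_rot: [0.0, 0.045, 0.999, 0.0]
contact_force: [-2.6, 1.7, 3.9]
grip_width: 0.154
t: 40.17
ee_pos: [0.5919, -0.0094, 0.028]
eef_rot: [-0.001, 0.045, 0.999, 0.0]
contact_force: [-4.8, 2.4, 7.9]
grip_width: 0.155
t: 40.8
ee_pos: [0.5919, -0.0094, 0.028]
eef_rot: [-0.002, 0.045, 0.999, 0.0]
contact_force: [-9.0, 2.8, 10.5]
grip_width: 0.153
[ 0.59194999 -0.00937277  0.02796727] 0.0595950030384171 1.6017851445610747
```

```bash
python3 -m creep '0.002 0 0 0 -0.3;0 0 0 0 -0.3;0 0 -0.04 0 -0.3;0 0 -0.05 0 0;0.05 0 -0.03 0 1'
python3 -m creep '0.06 -0.033 0 0 1;0.04 -0.033 0 -0.9 1;0 -0.033 0 -0.9 1;0 -0.033 0 -0.9 1;0 0 0 0 1'
python3 -c "
from h import *
print(units('top',None,.010,170)[2]); print(units()[2])
go(.421,-.148,.15,22.2)"
```

```text
t: 41.42
ee_pos: [0.5449, -0.0064, 0.1513]
eef_rot: [0.004, 0.045, 0.999, -0.001]
contact_force: [-0.5, -0.0, 1.7]
grip_width: 0.696
t: 42.05
ee_pos: [0.4515, -0.1267, 0.1481]
eef_rot: [0.001, -0.188, 0.982, -0.001]
contact_force: [-1.0, -0.1, 0.0]
grip_width: 1.002
[]
[([423.3, -148.7, 100.8, 77.1, 22.2], [306.0, 166.0]), ([464.4, -307.8, 110.0, 86.0, -74.2], [75.0, 139.0])]
p [ 0.4509 -0.1246  0.1476] shift mm [ 36.5 -10.7  -2.4] turn -0.05 q6 -2.48
```

```bash
python3 -c "
from h import *
go(.423,-.1486,.0185,22.2)"
python3 -m creep '0.0345 -0.0105 0 -0.05 1;0 0 0.04 0 1;0 0 0.05 0 1;0 0 0.038 0 1;0 0 0 0 1' 60
python3 -c "
from h import *
go(.423,-.1486,.0185,22.2)"
```

```text
p [ 0.4509 -0.1246  0.1476] shift mm [ 34.8 -12.1 129.1] turn -0.05 q6 -2.48
t: 42.78
ee_pos: [0.4202, -0.1446, 0.0172]
eef_rot: [-0.003, -0.193, 0.981, 0.003]
contact_force: [0.5, 0.6, 0.1]
grip_width: 1.002
p [ 0.4202 -0.1446  0.0172] shift mm [-1.  -4.8 -1.4] turn 0.01 q6 -2.56
```

```bash
python3 -m creep '0 0 0 0 1;0 0 0 0 1;0 0 0 0 1;0 0 0 0 1;0 0 0 0 1'
python3 -c "
from h import *
go(.423,-.1486,.0185,22.2)"
```

```text
t: 43.4
ee_pos: [0.423, -0.1474, 0.02]
eef_rot: [0.0, -0.193, 0.981, -0.0]
contact_force: [-0.5, 0.3, 0.0]
grip_width: 0.996
p [ 0.423  -0.1474  0.02  ] shift mm [ 0.4 -1.2  1.5] turn 0.01 q6 -2.57
```

```bash
python3 -m creep '0.0004 -0.0012 0.0015 0 1;0 0 0 0 -1;0 0 0 0 -1;0 0 0 0 -1;0 0 0 0 -1'
python3 -m creep '0 0 0 0 -1;0 0 -0.04 0 -1;0 0 -0.05 0 -1;0 0 -0.01 0.9 -1;0 0 0 0.92 -1'
python3 -m creep '0 0 0 0.92 -1;0 0 0 0 -1;0 0 0 0 -1;0 0 0 0 -1;0 0 0 0 -1'
python3 -c "
from h import *
t=BAY['R']-.009*ex-.009*ey
go(*t,.055,-5.2)"
```

```text
t: 44.02
ee_pos: [0.4232, -0.1487, 0.0185]
eef_rot: [0.0, -0.193, 0.981, -0.0]
contact_force: [-0.3, -1.3, 1.4]
grip_width: 0.508
t: 44.65
ee_pos: [0.4227, -0.1483, 0.1184]
eef_rot: [0.0, -0.033, 0.999, -0.0]
contact_force: [-0.7, -0.5, -5.6]
grip_width: 0.501
t: 45.28
ee_pos: [0.4229, -0.1485, 0.1182]
eef_rot: [-0.0, 0.044, 0.999, 0.0]
contact_force: [0.7, 0.5, -6.7]
grip_width: 0.508
p [ 0.4229 -0.1485  0.1182] shift mm [-201.4    6.7   63.2] turn 0.01 q6 -2.09
```

```bash
python3 -m creep '-0.04 0.0013 0 0 -1;-0.04 0.0013 0 0 -1;-0.04 0.0013 0 0 -1;-0.04 0.0013 0 0 -1;-0.04 0.0013 0 0 -1'
python3 -m creep '0 0 0.03 0 -1;0 0 0.03 0 -1;0 0 0 0 -1;0 0 0 0 -1;0 0 0 0 -1'
python3 -c "
from h import *
t=BAY['R']-.009*ex-.009*ey
go(*t,.0278,-5.2)"
```

```text
t: 45.9
ee_pos: [0.6239, -0.1598, 0.1178]
eef_rot: [-0.0, 0.044, 0.999, 0.0]
contact_force: [0.2, -0.8, -5.2]
grip_width: 0.509
t: 46.52
ee_pos: [0.6241, -0.1605, 0.0605]
eef_rot: [0.002, 0.045, 0.999, -0.001]
contact_force: [0.1, -0.4, -5.8]
grip_width: 0.504
p [ 0.6241 -0.1605  0.0605] shift mm [ 0.2  1.  32.7] turn 0.01 q6 -1.92
```

```bash
python3 -m creep '0 0.001 0.015 0.01 -1;0 0 0.012 0 -1;0 0 0.005 0 -1;0 0 0 0 -1;0 0 0 0 -1'
python3 -m creep '0 0 0.001 0 -1;0 0 0 0 -1;0 0 0 0 -1;0 0 0 0 -1;0 0 0 0 -1'
```

```text
t: 47.15
ee_pos: [0.6227, -0.1587, 0.0265]
eef_rot: [-0.0, 0.045, 0.999, 0.0]
contact_force: [-3.4, 0.9, 1.7]
grip_width: 0.504
t: 47.78
ee_pos: [0.6227, -0.1587, 0.0265]
eef_rot: [-0.0, 0.045, 0.999, 0.0]
contact_force: [-6.5, 3.0, 8.1]
grip_width: 0.504
```

Touching the bed; ease up and push left to the stop first.

```bash
python3 -m creep '0 0 -0.001 0 -1;0 0.003 0 0 -1;0 0.003 0 0 -1;0 0.001 0 0 -1;0 0 0 0 -1'
python3 -m creep '0 0.001 0 0 -1;0 0 0 0 -1;0 0.001 0 0 -1;0 0 0 0 -1;0 0 0 0 -1'
python3 -m creep '-0.003 0 0 0 -1;-0.003 0 0 0 -1;-0.002 0 0 0 -1;0 0 0 0 -1;0 0 0 0 -1'
python3 -m creep '-0.001 0 0 0 -1;0 0 0 0 -1;-0.001 0 0 0 -1;0 0 0 0 -1;0 0 0 0 -1'
python3 -c "
from h import *
R,p,s=tool(); w=p[:2]-BAY['R']; print(w@ex,w@ey)"
```

```text
t: 48.4
ee_pos: [0.624, -0.152, 0.0265]
eef_rot: [0.001, 0.045, 0.999, -0.0]
contact_force: [0.9, -1.9, -1.7]
grip_width: 0.508
t: 49.02
ee_pos: [0.6238, -0.1509, 0.0266]
eef_rot: [0.0, 0.045, 0.999, -0.001]
contact_force: [0.1, -5.1, -0.6]
grip_width: 0.504
t: 49.65
ee_pos: [0.6299, -0.1514, 0.0266]
eef_rot: [-0.002, 0.045, 0.999, -0.0]
contact_force: [-8.9, -5.5, 5.4]
grip_width: 0.504
t: 50.28
ee_pos: [0.6317, -0.1515, 0.0266]
eef_rot: [-0.002, 0.045, 0.999, -0.0]
contact_force: [-8.4, -4.2, 6.2]
grip_width: 0.504
-0.002152241950019788 -0.000345564196817134
```

```bash
python3 -m creep '-0.001 0 -0.0005 0 -1;0 0 0 0 -1;-0.001 0 0 0 -1;0 0 0 0 -1;0 0 0 0 -1'
python3 -m creep '-0.001 0 0 0 -1;0 0 0 0 -1;-0.001 0 0 0 -1;0 0 0 0 -1;0 0 0 0 -1'
python3 -m creep '-0.001 0 0 0 -1;0 0 0 0 -1;0 0 0 0 -1;0 0 0 0 -1;0 0 0 0 -1'
python3 -m creep '-0.001 0 0 0 -1;0 0 0 0 -1;0 0 0 0 -1;0 0 0 0 -1;0 0 0 0 -1'
python3 -c "
from h import *
R,p,s=tool(); w=p[:2]-BAY['R']; print(w@ex,w@ey)"
```

```text
t: 50.9
ee_pos: [0.6335, -0.1517, 0.0267]
eef_rot: [-0.003, 0.045, 0.999, -0.0]
contact_force: [-7.8, -4.5, 4.4]
grip_width: 0.503
t: 51.52
ee_pos: [0.6355, -0.1519, 0.0267]
eef_rot: [-0.003, 0.045, 0.999, -0.0]
contact_force: [-6.7, -5.0, 4.4]
grip_width: 0.504
t: 52.15
ee_pos: [0.6358, -0.1519, 0.0267]
eef_rot: [-0.003, 0.045, 0.999, -0.0]
contact_force: [-11.6, -4.2, 7.3]
grip_width: 0.504
t: 52.78
ee_pos: [0.6359, -0.1519, 0.0267]
eef_rot: [-0.005, 0.045, 0.999, -0.0]
contact_force: [-15.3, -3.7, 10.0]
grip_width: 0.503
0.002011721126507607 -0.00033060300735493633
```

Blocked at the dowels; press once more toward the stop, back off, release, and look.

```bash
python3 -m creep '0.0015 0.001 0 0 -1;0 0 0 0 -1;0 0.001 0 0 -1;0 0 0 0 -1;0 0 0 0 -1'
python3 -m creep '-0.0015 0 0 0 -1;0 0 0 0 -1;-0.0005 0 0 0 -1;0 0 0 0 -1;0 0 0 0 -1'
python3 -m creep '0.002 -0.002 0 0 0.2;0 0 0 0 0.2;0 0 0 0 0.2;0 0 -0.03 0 0.2;0 0 -0.04 0 0.2'
python3 -m creep '0.05 -0.02 -0.02 0 0.5;0.05 -0.01 0 0 0.5;0.02 0 0 0 0.5;0 0 0 0 0.5;0 0 0 0 0.5'
python3 -c "
from h import *
im,c,u=units('wrist','w7',.018,150); print(u)
b=BAY['R']
for dx in (-.05,-.048,-.046): print(dx,topix(c,[[*(b+dx*ex+y*ey),.018] for y in (-.03,0,.03)]).round(1).tolist())
print(topix(c,[[*(axis('R')+.06*(-np.cos(a)*ex+np.sin(a)*ey)),.053] for a in (0,.2,.4)]))
g=cv2.cvtColor(im,cv2.COLOR_BGR2GRAY)
for col in (330,350,365,385): print(col,g[315:330,col].tolist())
cv2.imwrite('pics/w7.png',im[190:460,100:500])"
```

```text
t: 53.4
ee_pos: [0.6359, -0.1518, 0.0268]
eef_rot: [-0.003, 0.045, 0.999, -0.002]
contact_force: [-10.0, -9.4, 4.7]
grip_width: 0.505
t: 54.02
ee_pos: [0.6359, -0.1518, 0.0268]
eef_rot: [-0.005, 0.045, 0.999, -0.002]
contact_force: [-18.9, -10.0, 10.2]
grip_width: 0.51
t: 54.65
ee_pos: [0.6372, -0.1502, 0.0961]
eef_rot: [-0.001, 0.045, 0.999, 0.001]
contact_force: [0.7, -0.4, 0.2]
grip_width: 0.6
t: 55.28
ee_pos: [0.5169, -0.1702, 0.1172]
eef_rot: [0.001, 0.045, 0.999, -0.0]
contact_force: [0.9, 0.1, 0.7]
grip_width: 0.756
[([639.1, -152.3, 104.8, 76.7, -5.1], [359.0, 382.0]), ([463.8, -306.0, 106.8, 81.5, -74.3], [96.0, 167.0])]
-0.05 [[321.5, 321.4], [364.2, 321.4], [406.9, 321.6]]
-0.048 [[321.5, 323.9], [364.1, 324.0], [406.7, 324.1]]
-0.046 [[321.5, 326.4], [364.0, 326.5], [406.6, 326.6]]
[[264.86848672 249.85395961]
 [285.99075147 251.85799428]
 [306.24441216 257.70301496]]
330 [111, 109, 93, 83, 101, 100, 101, 101, 101, 105, 151, 235, 235, 235, 235]
350 [108, 85, 85, 82, 100, 100, 101, 102, 101, 104, 152, 236, 235, 236, 236]
365 [110, 106, 63, 82, 97, 98, 97, 97, 98, 102, 146, 233, 233, 233, 232]
385 [110, 110, 109, 83, 102, 100, 100, 101, 101, 101, 142, 234, 234, 234, 234]
```

View pics/w7.png

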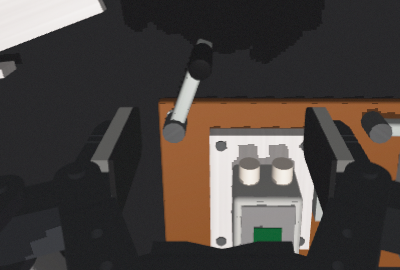

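```bash
python3 -c "
from h import *
c=cam('wrist'); knob(c,(300,257.5),'R')
w=axis('R')+.06*(-np.cos(.345)*ex+np.sin(.345)*ey); print(w); go(w[0],w[1],.028,-5.2)"
```

```text
knob R [ 0.5187 -0.1833] r 0.0588 lever 0.344
[ 0.51761986 -0.18270261]
p [ 0.517  -0.1702  0.1171] shift mm [ -1.7 -12.3  89.1] turn 0.0 q6 -2.02
```

```bash
python3 -m creep '-0.0017 -0.0123 0 0 0;0 0 0.03 0 0;0 0 0.03 0 0;0 0 0.029 0 0;0 0 0 0 0' 25
python3 -m creep '0 0 0 0 -1;0 0 0 0 -1;0 0 0 0 -1;0 0 0 0 -1;0 0 0 0 -1'
python3 -c "
from h import *
R,p,s=tool(); d=p[:2]-axis('R'); print(p,np.hypot(*d),np.arctan2(d@ey,-d@ex))"
```

```text
t: 55.95
ee_pos: [0.5149, -0.1821, 0.0254]
eef_rot: [-0.002, 0.045, 0.999, 0.001]
contact_force: [-0.3, -0.1, -0.2]
grip_width: 0.502
t: 56.58
ee_pos: [0.5177, -0.1835, 0.0294]
eef_rot: [0.001, 0.045, 0.999, -0.001]
contact_force: [0.2, -0.8, 8.1]
grip_width: 0.148
[ 0.51772352 -0.18350594  0.02937309] 0.059571662611650554 0.3335089841605053
```

```bash
python3 -m creep '-0.0034 0.0077 0 0 -1;-0.0044 0.0071 0 0 -1;-0.0054 0.0064 0 0 -1;-0.0062 0.0056 0 0 -1;-0.0069 0.0047 0 0 -1'
python3 -m creep '-0.0075 0.0037 0 0 -1;-0.008 0.0026 0 0 -1;-0.0083 0.0015 0 0 -1;0 0 0 0 -1;0 0 0 0 -1'
python3 -m creep '-0.004 0 0 0 -1;0 0 0 0 -1;-0.002 0 0 0 -1;-0.001 0 0 0 -1;0 0 0 0 -1'
python3 -m creep '-0.001 0 0 0 -1;0 0 0 0 -1;-0.001 0 0 0 -1;0 0 0 0 -1;0 0 0 0 -1'
python3 -c "
from h import *
R,p,s=tool(); d=p[:2]-axis('R'); print(p,np.hypot(*d),np.arctan2(d@ey,-d@ex))"
```

```text
t: 57.2
ee_pos: [0.5461, -0.1547, 0.029]
eef_rot: [0.001, 0.045, 0.999, -0.001]
contact_force: [-1.2, -4.5, 4.4]
grip_width: 0.151
t: 57.82
ee_pos: [0.5707, -0.1488, 0.0289]
eef_rot: [0.001, 0.045, 0.999, -0.001]
contact_force: [-0.2, -1.0, 5.6]
grip_width: 0.152
t: 58.45
ee_pos: [0.5767, -0.1487, 0.0289]
eef_rot: [-0.0, 0.046, 0.999, 0.0]
contact_force: [-3.3, -0.4, 8.2]
grip_width: 0.155
t: 59.08
ee_pos: [0.5788, -0.1488, 0.0288]
eef_rot: [-0.0, 0.046, 0.999, 0.0]
contact_force: [-3.2, -0.0, 8.5]
grip_width: 0.15
[ 0.57876866 -0.14878798  0.02883742] 0.05962272418490575 1.5935992300569812
```

```bash
python3 -m creep '0.002 0 0 0 -0.3;0 0 0 0 -0.3;0 0 -0.04 0 -0.3;0 0 -0.05 0 0;0.05 0 -0.06 0 1'
python3 -m creep '0.05 0.06 0 0 1;0 0.06 0 0 1;0 0.06 0 0 1;0 0.06 0 0 1;0 0.06 0 0 1'
python3 -m creep '0 0.06 0 0 1;0 0.05 0 0 1;0 0 0 0.95 1;0 0 0 0.95 1;0 0 0 0.95 1'
python3 -m creep '0 0 0 0.95 1;0 0 0 0.95 1;0 0 0 0.95 1;0 0 0 0.95 1;0 0 0 0.95 1'
python3 -m creep '0 0 0 0.95 1;0 0 0 0.6 1;0 0 0 0 1;0 0 0 0 1;0 0 0 0 1'
python3 -c "
from h import *
im,c=shot('top','t8'); cv2.imwrite('pics/t8.png',cv2.resize(im[155:345,150:510],None,fx=2.2,fy=2.2,interpolation=cv2.INTER_CUBIC))
im,c=shot('wrist','w8')
H,S,V=cv2.split(cv2.cvtColor(im,cv2.COLOR_BGR2HSV))
m=((H>50)&(H<85)&(S>80)&(V>40)); print('card',rect(c,m,.008,3000))
go(.5123,.2928,.15,83.5)"
```

```text
t: 59.7
ee_pos: [0.5378, -0.1453, 0.1674]
eef_rot: [0.001, 0.045, 0.999, -0.0]
contact_force: [0.4, -0.6, 1.1]
grip_width: 0.698
t: 60.32
ee_pos: [0.5229, 0.1474, 0.1656]
eef_rot: [-0.0, 0.045, 0.999, -0.0]
contact_force: [0.7, -1.0, -0.4]
grip_width: 0.999
t: 60.95
ee_pos: [0.5328, 0.2552, 0.1652]
eef_rot: [-0.001, 0.292, 0.956, -0.0]
contact_force: [1.0, -1.0, 0.2]
grip_width: 0.999
t: 61.58
ee_pos: [0.5329, 0.2549, 0.1653]
eef_rot: [-0.0, 0.653, 0.757, -0.0]
contact_force: [0.2, 0.3, -0.4]
grip_width: 0.997
t: 62.2
ee_pos: [0.5332, 0.255, 0.1657]
eef_rot: [-0.0, 0.747, 0.665, -0.0]
contact_force: [-0.3, 0.2, -0.8]
grip_width: 0.999
card [([520.0, 339.0, 129.2, 80.6, 83.7], [291.0, 96.0])]
p [0.5333 0.255  0.1658] shift mm [ 35.1 -25.2  15.8] turn -0.02 q6 0.36
```

View pics/t8.png

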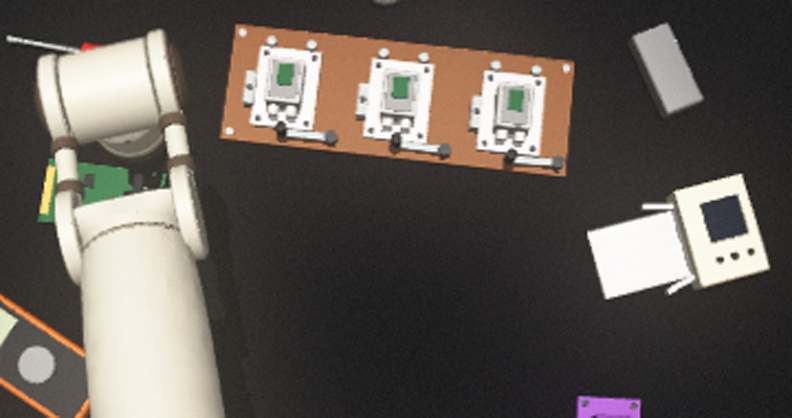

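View pics/w8.png

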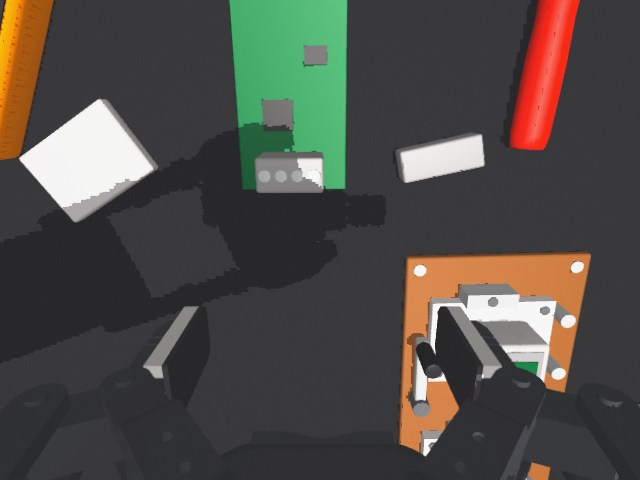

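```bash
python3 -c "
from h import *
go(.5145,.2918,.0175,83.6)"
```

```text
p [0.5333 0.255  0.1658] shift mm [ 34.4 -22.9 148.3] turn -0.03 q6 0.36
```

```bash
python3 -m creep '0.0344 -0.0229 0 -0.03 1;0 0 0.05 0 1;0 0 0.045 0 1;0 0 0 0 1;0 0 0 0 1' 60
python3 -c "
from h import *
im,c=shot('wrist','w9'); H,S,V=cv2.split(cv2.cvtColor(im,cv2.COLOR_BGR2HSV))
m=((H>50)&(H<85)&(S>80)&(V>40)); print('card',rect(c,m,.008,3000))
go(.5145,.2918,.0175,83.6)"
```

```text
t: 62.92
ee_pos: [0.5158, 0.2921, 0.0727]
eef_rot: [0.001, 0.746, 0.666, 0.001]
contact_force: [0.7, -0.7, 0.9]
grip_width: 1.003
card [([520.9, 346.0, 143.2, 80.7, 83.7], [320.0, 139.0])]
p [0.5165 0.2924 0.0735] shift mm [-0.9 -2.1 56. ] turn -0.0 q6 0.42
```

```bash
python3 -m creep '-0.0009 -0.0015 0.03 0 1;0 0 0.026 0 1;0 0 0 0 1;0 0 0 0 1;0 0 0 0 -1' 60
python3 -m creep '0 0 0 0 -1;0 0 0 0 -1;0 0 0 0 -1;0 0 0 0 -1;0 0 0 0 -1'
python3 -m creep '0 0 -0.04 0 -1;0 0 -0.05 0 -1;0 0 -0.05 0 -1;0 0 0 0 -1;0 0 0 0 -1'
python3 -c "
from h import *
im,c=shot('top'); 
H,S,V=cv2.split(cv2.cvtColor(im,cv2.COLOR_BGR2HSV))
for z,k in ((.010,170),(.008,170)):
  for r in rect(c,(S<60)&(V>k),z,250):
    if 400<r[0][0]<540 and -460<r[0][1]<-250: print(z,r)
go(.46,-.31,.15,105.2)"
```

```text
t: 63.6
ee_pos: [0.5146, 0.2916, 0.0169]
eef_rot: [0.001, 0.746, 0.667, 0.002]
contact_force: [0.0, 0.7, 0.1]
grip_width: 0.816
t: 64.22
ee_pos: [0.514, 0.2914, 0.0161]
eef_rot: [0.0, 0.746, 0.666, 0.001]
contact_force: [0.5, -0.6, 6.0]
grip_width: 0.532
t: 64.85
ee_pos: [0.5119, 0.2907, 0.1533]
eef_rot: [-0.001, 0.745, 0.667, -0.001]
contact_force: [-0.1, 0.4, -3.9]
grip_width: 0.534
0.01 ([456.3, -313.2, 114.1, 98.6, -74.2], [442.0, 272.0])
0.01 ([495.0, -414.5, 123.4, 90.5, 15.4], [478.0, 259.0])
0.008 ([456.6, -313.7, 114.2, 98.7, -74.2], [442.0, 272.0])
0.008 ([495.3, -415.1, 123.6, 90.6, 15.4], [478.0, 259.0])
p [0.5113 0.2905 0.1524] shift mm [-602.5   16.     3.5] turn -2.16 q6 0.42
```

```bash
python3 -c "
from h import *
go(.42,-.18,.15,-74.5)"
```

```text
p [0.5113 0.2905 0.1524] shift mm [-477.8  -38.3    3.5] turn -2.19 q6 0.42
```

```bash
python3 -m creep '-0.053 -0.0042 0 0 -1;-0.053 -0.0042 0 0 -1;-0.053 -0.0042 0 0 -1;-0.053 -0.0042 0 0 -1;-0.053 -0.0042 0 0 -1'
python3 -m creep '-0.053 -0.0042 0 0 -1;-0.053 -0.0042 0 0 -1;-0.053 -0.0042 0 0 -1;-0.053 -0.0042 0 0 -1;0 0 0 0.95 -1'
python3 -m creep '0 0 0 0.95 -1;0 0 0 0.95 -1;0 0 0 0.95 -1;0 0 0 0.95 -1;0 0 0 0.95 -1'
python3 -m creep '0 0 0 0.95 -1;0 0 0 0.95 -1;0 0 0 0.95 -1;0 0 0 0.95 -1;0 0 0 0.95 -1'
python3 -m creep '0 0 0 0.95 -1;0 0 0 0.95 -1;0 0 0 0.95 -1;0 0 0 0.95 -1;0 0 0 0.95 -1'
python3 -m creep '0 0 0 0.6 -1;0 0 0 0 -1;0 0 0 0 -1;0 0 0 0 -1;0 0 0 0 -1'
python3 -c "
from h import *
go(.42,-.18,.15,-74.5)
im,c=shot('wrist','w10')"
```

```text
t: 65.53
ee_pos: [0.4605, 0.0288, 0.1527]
eef_rot: [-0.002, 0.745, 0.667, -0.001]
contact_force: [0.8, -0.4, -1.7]
grip_width: 0.524
t: 66.15
ee_pos: [0.4204, -0.1813, 0.153]
eef_rot: [-0.001, 0.801, 0.599, -0.001]
contact_force: [-0.2, 0.5, -3.0]
grip_width: 0.528
t: 66.78
ee_pos: [0.4208, -0.1777, 0.1525]
eef_rot: [-0.002, 0.974, 0.227, -0.001]
contact_force: [0.8, 0.7, -2.7]
grip_width: 0.528
t: 67.4
ee_pos: [0.4208, -0.1776, 0.1525]
eef_rot: [-0.001, 0.983, -0.184, -0.002]
contact_force: [0.4, 0.1, -3.0]
grip_width: 0.529
t: 68.03
ee_pos: [0.4208, -0.1776, 0.1525]
eef_rot: [-0.0, 0.825, -0.564, -0.002]
contact_force: [-0.2, -0.3, -1.9]
grip_width: 0.529
t: 68.65
ee_pos: [0.4221, -0.1787, 0.1547]
eef_rot: [-0.0, 0.797, -0.604, -0.0]
contact_force: [-0.1, -0.1, -2.3]
grip_width: 0.527
p [ 0.4221 -0.1787  0.1547] shift mm [0.7 2.4 4.7] turn 0.01 q6 2.2
```

View pics/w10.png

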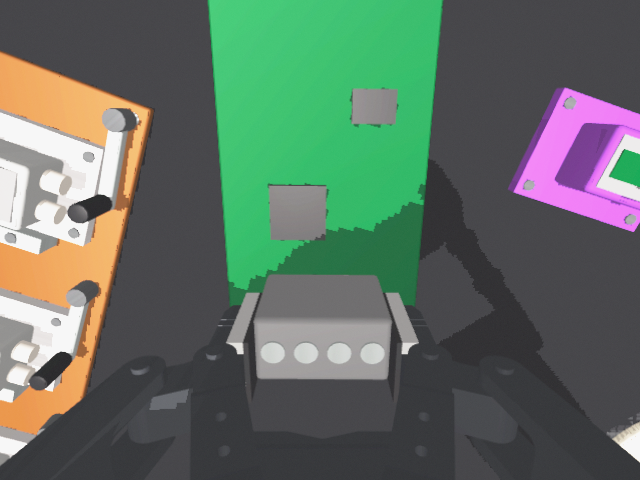

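```bash
python3 - <<'E'
from h import *
im=cv2.imread("pics/top0.png"); c=cam("top")
H,S,V=cv2.split(cv2.cvtColor(im,cv2.COLOR_BGR2HSV))
a=np.radians(-74.5); d=np.array([np.cos(a),np.sin(a)]); n=np.array([-d[1],d[0]]); m0=np.array([.4705,-.3643])
for thr in (120,170):
    ks=[k.reshape(-1,2) for k in cv2.findContours(((S<60)&(V>thr)).astype(np.uint8),cv2.RETR_EXTERNAL,cv2.CHAIN_APPROX_NONE)[0]]
    for k in ks:
        w=toworld(c,k,.008)[:,:2]; q=np.c_[(w-m0)@d,(w-m0)@n]
        if len(k)<60 or not(-.16<q[:,0].min()<-.09): continue
        s=q[(q[:,0]<-.050)]
        L=s[(s[:,1]>.02)&(s[:,0]>-.1)]; Rr=s[(s[:,1]<-.02)&(s[:,0]>-.1)]; N=s[abs(s[:,1])<.03]
        print(thr,len(k),q.min(0),q.max(0),"L",np.polyfit(*L.T,1),"R",np.polyfit(*Rr.T,1),"near",np.polyfit(N[:,1],N[:,0],1))
# dock top outline z=.044
for k in rect(c,(S<60)&(V>170)|((H>10)&(H<35)&(S<90)&(V>140)),.044,800): print(k)
E
```

```text
120 287 [-0.11035813 -0.05251155] [0.10194167 0.07264472] L [0.00647605 0.04960061] R [ 0.00637096 -0.03453532] near [ 0.01569058 -0.1087731 ]
170 152 [-0.10987187 -0.04913416] [0.00480329 0.04945308] L [0.01125776 0.04893958] R [ 0.0041887  -0.03408927] near [-0.00182816 -0.10816871]
([-63.8, 766.8, 207.7, 134.0, -83.9], [27.0, 463.0])
([-26.6, -748.2, 250.6, 149.3, 86.1], [607.0, 462.0])
([11.2, 0.9, 220.8, 190.9, -88.9], [321.0, 439.0])
([-38.3, 506.2, 418.4, 182.3, 60.9], [117.0, 443.0])
([137.4, 794.6, 181.7, 119.7, -26.9], [27.0, 377.0])
([417.0, -143.9, 99.5, 76.5, 22.3], [380.0, 284.0])
([423.2, 21.5, 98.8, 76.7, 11.5], [317.0, 281.0])
([436.0, 191.7, 99.2, 76.1, 11.8], [252.0, 274.0])
([451.9, -305.7, 111.3, 97.8, -73.8], [443.0, 272.0])
([489.0, -405.0, 122.3, 89.9, 15.5], [478.0, 259.0])
([643.7, -870.9, 166.7, 81.8, 8.4], [630.0, 207.0])
([638.9, 571.8, 130.9, 90.8, 17.5], [113.0, 195.0])
```

```bash
python3 -c "
from h import *
go(.4268,-.1821,.045,-74.2)"
python3 -m creep '0.0015 0.0055 0.03 -0.03 -1;0 0 0.04 0 -1;0 0 0.04 0 -1;0 0 0 0 -1;0 0 0 0 -1'
cat > cd.py <<'E'
from h import *
import sys
z=float(sys.argv[1]) # card top height
im,c=shot('top'); H,S,V=cv2.split(cv2.cvtColor(im,cv2.COLOR_BGR2HSV))
a=np.radians(-74.13); d=np.array([np.cos(a),np.sin(a)]); n=np.array([-d[1],d[0]]); m=np.array([.4780,-.3634])
g=(H>50)&(H<85)&(S>80)&(V>40); b=(H>20)&(H<35)&(S>130)&(V>90)
for nm,mk in(("green",g),("green+brass",g|b)):
  for k in cv2.findContours(mk.astype(np.uint8),cv2.RETR_EXTERNAL,cv2.CHAIN_APPROX_NONE)[0]:
    if cv2.contourArea(k)<300: continue
    w=toworld(c,k.reshape(-1,2),z)[:,:2]-m; q=np.c_[w@d,w@n]
    if abs(q[:,1]).max()>.15: continue
    r=cv2.minAreaRect(np.float32(q*1000)); print(nm,"x",q[:,0].min().round(4),q[:,0].max().round(4),"rect",np.round(r[0],1),np.round(r[1],1),round(r[2],1))
    for lo in np.arange(np.ceil(q[:,0].min()*50)/50+.01,q[:,0].max()-.005,.02):
      s=q[abs(q[:,0]-lo)<.006]; print("  x",lo.round(3),"y edges",s[s[:,1]>0][:,1].mean().round(4) if (s[:,1]>0).any() else None,s[s[:,1]<0][:,1].mean().round(4) if (s[:,1]<0).any() else None)
R,p,s=tool(); print("TCP in dock frame",((p[:2]-m)@d).round(4),((p[:2]-m)@n).round(4),p[2].round(4),"yaw",np.degrees(np.arctan2(R[1,0],R[0,0])).round(2))
E
python3 cd.py 0.047
```

```text
p [ 0.4222 -0.1787  0.1548] shift mm [  4.5  -3.5 109.8] turn -0.02 q6 2.2
t: 69.32
ee_pos: [0.4183, -0.1824, 0.0463]
eef_rot: [0.0, 0.798, -0.602, 0.001]
contact_force: [-0.1, -0.8, -1.3]
grip_width: 0.531
TCP in dock frame -0.1899 -0.0076 0.0469 yaw -74.09
```

```bash
python3 -m creep '0 -0.0076 0 0 -1;0 0 0 0 -1;0 0 0 0 -1;0 0 0 0 -1;0 0 0 0 -1'
sed -i "s/    if cv2.contourArea(k)<300: continue/    if cv2.contourArea(k)<40: continue/; s/abs(q\[:,1\]).max()>.15/abs(q[:,1]).max()>.12 or q[:,0].min()<-.35/" cd.py
python3 cd.py 0.039
python3 -c "
from h import *
im,c=shot('top','t11'); cv2.imwrite('pics/t11.png',cv2.resize(im[200:320,340:520],None,fx=4,fy=4,interpolation=cv2.INTER_CUBIC))"
```

```text
t: 70.0
ee_pos: [0.4245, -0.1795, 0.0448]
eef_rot: [0.0, 0.798, -0.603, -0.0]
contact_force: [-0.1, -0.6, -2.2]
grip_width: 0.529
TCP in dock frame -0.1915 -0.0012 0.0448 yaw -74.11
```

View pics/t11.png

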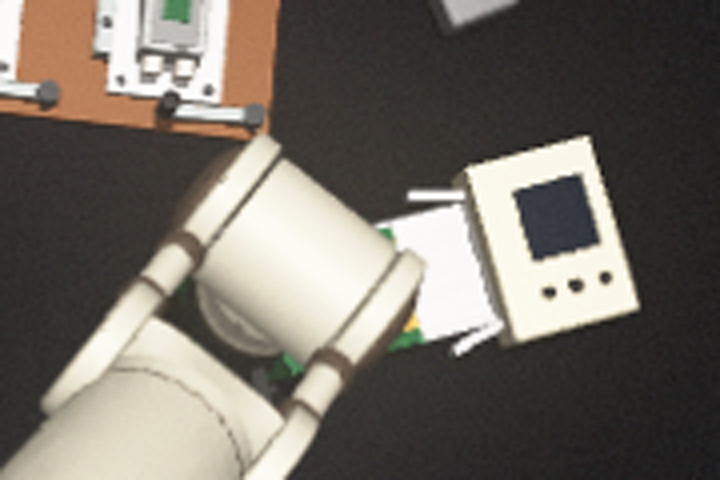

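```bash
sed -i "s/contourArea(k)<40/contourArea(k)<6/" cd.py; sed -i 's/^R,p,s=tool/print(nm)\nR,p,s=tool/' cd.py
python3 -c "
s=open('cd.py').read()
s=s.replace('w@n]\n','w@n]\n    print(k.reshape(-1,2).mean(0).round(),q.min(0).round(4),q.max(0).round(4))\n',1)
open('cd.py','w').write(s)"
python3 cd.py 0.0367 | grep -v '  x'
```

```text
[ 19. 432.] [-1.3103 -0.1941] [-1.2131 -0.0961]
[ 23. 428.] [-1.3064 -0.1928] [-1.1917 -0.0803]
[ 26. 423.] [-1.302  -0.1909] [-1.1726 -0.0617]
[429. 352.] [-0.1611 -0.2127] [-0.1402 -0.19  ]
[442. 285.] [-0.0804 -0.0441] [-0.0608 -0.0356]
green x -0.0804 -0.0608 rect [-70.7 -40.1] [19.7  8.3] 2.3
[384. 200.] [-0.1659  0.2065] [-0.1448  0.2306]
[332. 194.] [-0.2968  0.2574] [-0.2781  0.2823]
[279. 188.] [-0.4304  0.3067] [-0.4101  0.3338]
[ 19. 432.] [-1.3103 -0.1941] [-1.2131 -0.0961]
[ 23. 428.] [-1.3064 -0.1928] [-1.1917 -0.0803]
[ 26. 423.] [-1.302  -0.1909] [-1.1726 -0.0617]
[429. 352.] [-0.1611 -0.2127] [-0.1402 -0.19  ]
[442. 284.] [-0.0804 -0.0441] [-0.0608 -0.0316]
green+brass x -0.0804 -0.0608 rect [-70.7 -37.9] [19.7 12.3] 0.8
[384. 200.] [-0.1659  0.2065] [-0.1448  0.2306]
[332. 194.] [-0.2968  0.2574] [-0.2781  0.2823]
[279. 188.] [-0.4304  0.3067] [-0.4101  0.3338]
green+brass
TCP in dock frame -0.1915 -0.0012 0.0448 yaw -74.11
```

```bash
python3 -m creep '0 -0.0025 0.01 0 -1;0 0 0.0085 0 -1;0 0 0 0 -1;0 0 0 0 -1;0 0 0 0 -1'
python3 cd.py 0.0178 | grep -E 'green|TCP'
python3 - <<'E'
from h import *
im,c=shot('scene'); H,S,V=cv2.split(cv2.cvtColor(im,cv2.COLOR_BGR2HSV))
a=np.radians(-74.13); d=np.array([np.cos(a),np.sin(a)]); n=np.array([-d[1],d[0]]); m=np.array([.4780,-.3634])
g=(H>50)&(H<85)&(S>80)&(V>40); b=(H>20)&(H<35)&(S>130)&(V>90); wh=(S<60)&(V>150)
for nm,mk,z in(("card",g|b,.0178),("brass",b,.0178),("tray",wh,.008)):
  for k in cv2.findContours(mk.astype(np.uint8),cv2.RETR_EXTERNAL,cv2.CHAIN_APPROX_NONE)[0]:
    if cv2.contourArea(k)<10: continue
    w=toworld(c,k.reshape(-1,2),z)[:,:2]-m; q=np.c_[w@d,w@n]
    if abs(q[:,1]).max()>.12 or q[:,0].min()<-.3 or q[:,0].max()>.2: continue
    print(nm,k.reshape(-1,2).mean(0).round(),q.min(0).round(4),q.max(0).round(4),np.round(cv2.minAreaRect(np.float32(q*1000)),1) if 0 else [np.round(v,1) for v in cv2.minAreaRect(np.float32(q*1000))])
E
```

```text
t: 70.78
ee_pos: [0.4272, -0.179, 0.0265]
eef_rot: [0.0, 0.798, -0.603, 0.0]
contact_force: [-0.4, 0.7, -2.2]
grip_width: 0.531
green x -0.0779 -0.0606 rect [-69.1 -36.7] [ 7.3 17.2] 86.3
green+brass x -0.0779 -0.0606 rect [-69.1 -36.7] [ 7.3 17.2] 86.3
green+brass
TCP in dock frame -0.1913 0.0015 0.0265 yaw -74.11
card [238. 211.] [-0.21   -0.0414] [-0.0615  0.0455] [array([-135.6,    1.8]), array([ 86.6, 148.8]), np.float64(89.6)]
brass [210. 208.] [-0.0706 -0.0317] [-0.0615  0.0293] [array([-66.1,  -1.2]), array([ 9., 61.]), np.float64(0.3)]
tray [184. 209.] [-0.1118 -0.1141] [0.1139 0.0681] [array([  0.8, -22.8]), array([181.9, 225.8]), np.float64(89.8)]
```

```bash
python3 -m creep '0.01 0 0.0005 0 -1;0.01 0 0 0 -1;0.01 0 0 0 -1;0.005 0 0 0 -1;0 0 0 0 -1'
python3 cd.py 0.0178 | grep -E 'green|TCP'
python3 -m creep '0.008 0 0 0 -1;0.008 0 0 0 -1;0.008 0 0 0 -1;0 0 0 0 -1;0 0 0 0 -1'
python3 cd.py 0.0178 | grep -E 'green|TCP'
```

```text
t: 71.5
ee_pos: [0.4367, -0.213, 0.0258]
eef_rot: [-0.0, 0.798, -0.603, 0.0]
contact_force: [0.5, 0.9, -2.2]
grip_width: 0.529
green x -0.1178 -0.1029 rect [-110.8  -34.5] [ 9.6 15.1] 29.7
green+brass x -0.1178 -0.1029 rect [-110.8  -34.5] [ 9.6 15.1] 29.7
green+brass
TCP in dock frame -0.1565 0.0013 0.0257 yaw -74.12
t: 72.18
ee_pos: [0.443, -0.2355, 0.0257]
eef_rot: [-0.0, 0.798, -0.603, -0.0]
contact_force: [0.5, -0.2, -1.4]
grip_width: 0.527
green x -0.0954 -0.0764 rect [-85.9 -33.5] [15.5 15.1] 29.2
green+brass x -0.0954 -0.0764 rect [-85.9 -33.5] [15.5 15.1] 29.2
green+brass
TCP in dock frame -0.1327 0.0013 0.0257 yaw -74.11
```

```bash
python3 -m creep '0.004 0 0 0 -1;0.004 0 0 0 -1;0.004 0 0 0 -1;0 0 0 0 -1;0 0 0 0 -1'
python3 -m creep '0.005 0 0 0 -1;0.005 0 0 0 -1;0.005 0 0 0 -1;0 0 0 0 -1;0 0 0 0 -1'
```

```text
t: 72.85
ee_pos: [0.4464, -0.2471, 0.0257]
eef_rot: [-0.0, 0.798, -0.603, -0.0]
contact_force: [0.3, 0.1, -1.4]
grip_width: 0.528
t: 73.47
ee_pos: [0.4504, -0.2615, 0.0257]
eef_rot: [-0.0, 0.798, -0.603, -0.0]
contact_force: [1.1, 0.4, -3.8]
grip_width: 0.532
```

In the slot with no side force. Continue.

```bash
python3 -m creep '0.006 0 0 0 -1;0.006 0 0 0 -1;0.006 0 0 0 -1;0 0 0 0 -1;0 0 0 0 -1'
python3 -m creep '0.006 0 0 0 -1;0.006 0 0 0 -1;0.003 0 0 0 -1;0 0 0 0 -1;0 0 0 0 -1'
python3 cd.py 0.0178 | grep -E 'green|TCP'
```

```text
t: 74.1
ee_pos: [0.4554, -0.2788, 0.0257]
eef_rot: [-0.0, 0.798, -0.603, -0.0]
contact_force: [-0.1, -0.2, -1.6]
grip_width: 0.529
t: 74.72
ee_pos: [0.4595, -0.2932, 0.0257]
eef_rot: [-0.0, 0.798, -0.603, -0.0]
contact_force: [0.8, 0.8, -2.7]
grip_width: 0.525
green x -0.027 -0.005 rect [-16. -33.] [21.8 13.6] 3.1
green+brass x -0.027 -0.005 rect [-16. -33.] [21.8 13.6] 3.1
green+brass
TCP in dock frame -0.0727 0.0014 0.0257 yaw -74.1
```

```bash
python3 -m creep '0.005 0 0 0 -1;0.005 0 0.001 0 -1;0.001 0 0 0 -1;0 0 0 0 -1;0 0 0 0 -1'
python3 -m creep '0.001 0 0 0 -1;0 0 0 0 -1;0.001 0 0 0 -1;0 0 0 0 -1;0 0 0 0 -1'
python3 -m creep '0.001 0 0 0 -1;0 0 0 0 -1;0 0 0 0 -1;0 0 0 0 -1;0 0 0 0 -1'
python3 -m creep '0.001 0 0 0 -1;0 0 0 0 -1;0 0 0 0 -1;0 0 0 0 -1;0 0 0 0 -1'
python3 cd.py 0.016 | grep -E 'green|TCP'
```

```text
t: 75.4
ee_pos: [0.4625, -0.3038, 0.0248]
eef_rot: [-0.0, 0.798, -0.603, -0.0]
contact_force: [0.9, 0.2, -1.9]
grip_width: 0.527
t: 76.03
ee_pos: [0.4631, -0.3058, 0.0248]
eef_rot: [-0.0, 0.798, -0.603, -0.0]
contact_force: [0.6, -0.2, -3.2]
grip_width: 0.528
t: 76.65
ee_pos: [0.4634, -0.3068, 0.0248]
eef_rot: [0.0, 0.798, -0.603, 0.0]
contact_force: [0.9, 0.7, -2.8]
grip_width: 0.529
t: 77.28
ee_pos: [0.4633, -0.3069, 0.0245]
eef_rot: [-0.0, 0.798, -0.602, -0.001]
contact_force: [-0.8, 5.3, -0.2]
grip_width: 0.527
green x -0.009 -0.001 rect [ -5. -31.] [10.8  8.3] 75.1
green+brass x -0.009 -0.001 rect [ -5. -31.] [10.8  8.3] 75.1
green+brass
TCP in dock frame -0.0584 0.0013 0.0245 yaw -74.09
```

```bash
python3 -m creep '0.001 0 0.0005 0 -1;0 0 0 0 -1;0.0005 0 0 0 -1;0 0 0 0 -1;0 0 0 0 -1'
python3 -m creep '-0.0015 0 0 0 0.3;0 0 0 0 0.4;0 0 0 0 0.4;0 0 0 0 0.4;0 0 -0.01 0 0.4'
python3 -m creep '0 0 -0.04 0 0.4;0 0 -0.05 0 0.4;-0.06 0 -0.03 0 0.4;-0.06 0 0 0 0.4;0 0 0 0 0.4'
python3 -c "
from h import *
im,c=shot('wrist','w12'); print(robot.get_state()['t'])"
```

```text
t: 77.95
ee_pos: [0.4632, -0.3068, 0.024]
eef_rot: [-0.001, 0.798, -0.602, -0.002]
contact_force: [-4.7, 11.3, 5.8]
grip_width: 0.525
t: 78.58
ee_pos: [0.4632, -0.3073, 0.0339]
eef_rot: [-0.0, 0.798, -0.603, -0.001]
contact_force: [-0.0, -0.2, -0.0]
grip_width: 0.699
t: 79.2
ee_pos: [0.4306, -0.1928, 0.1521]
eef_rot: [-0.0, 0.799, -0.601, -0.001]
contact_force: [-0.3, -0.4, -0.2]
grip_width: 0.703
79.25
```

```bash
python3 -m creep '-0.06 0 -0.02 0 0.4;-0.06 0.03 -0.02 0 0.4;-0.06 0.04 -0.02 0 0.4;-0.06 0.04 -0.02 0 0.4;-0.06 0.04 0 0 0.4'
python3 -m creep '0 0 0 0 0.4;0 0 0 0 0.4;0 0 0 0 0.4;0 0 0 0 0.4;0 0 0 0 0.4'
python3 cd.py 0.016 | grep -vE '^\['
python3 - <<'E'
from h import *
im,c=shot('top','t13'); s,_=shot('scene','s13')
H,S,V=cv2.split(cv2.cvtColor(im,cv2.COLOR_BGR2HSV))
for r in rect(c,(S<60)&(V>170),.018,250):
    if 560<r[0][0]<720 and abs(r[0][1])<250:
        print(r,[( (np.array(r[0][:2])/1000-BAY[b])@ex, (np.array(r[0][:2])/1000-BAY[b])@ey) for b in 'LMR' if abs(r[0][1]/1000-BAY[b][1])<.05])
A=cv2.resize(im[150:350,150:510],None,fx=1.9,fy=1.9,interpolation=cv2.INTER_CUBIC)
B=cv2.resize(s[160:360,120:480],None,fx=1.05,fy=1.05)
W=np.zeros((A.shape[0]+B.shape[0],A.shape[1],3),np.uint8); W[:A.shape[0]]=A; W[A.shape[0]:,:B.shape[1]]=B
W[A.shape[0]:,B.shape[1]+4:B.shape[1]+4+300]=cv2.resize(im[210:290,400:510],(300,B.shape[0]))
cv2.imwrite('pics/f.png',W); print(W.shape)
E
```

```text
t: 79.88
ee_pos: [0.2383, 0.024, 0.2255]
eef_rot: [0.001, 0.798, -0.603, -0.001]
contact_force: [-28.0, -1.2, 19.3]
grip_width: 0.695
t: 80.5
ee_pos: [0.2393, 0.0236, 0.2236]
eef_rot: [0.001, 0.798, -0.603, -0.0]
contact_force: [0.6, -0.9, 0.2]
grip_width: 0.698
green x -0.0755 -0.0001 rect [-37.8  -0.9] [77.9 75.3] 89.7
  x -0.05 y edges 0.0371 -0.0386
  x -0.03 y edges 0.0368 -0.039
  x -0.01 y edges 0.0366 -0.0387
green+brass x -0.0755 -0.0001 rect [-37.8  -0.9] [77.9 75.3] 89.7
  x -0.05 y edges 0.0371 -0.0386
  x -0.03 y edges 0.0368 -0.039
  x -0.01 y edges 0.0366 -0.0387
green+brass
TCP in dock frame -0.4376 -0.1239 0.2235 yaw -74.14
([634.2, -149.0, 128.6, 99.4, 1.4], [383.0, 209.0]) [(np.float64(8.133000000007645e-05), np.float64(0.00241734000000002))]
([640.5, -11.0, 114.7, 99.6, 1.3], [331.0, 204.0]) [(np.float64(-0.006156529999999994), np.float64(0.000343650000000002))]
([654.6, 126.2, 110.6, 106.4, -5.2], [280.0, 198.0]) [(np.float64(-0.004562949999999927), np.float64(-0.001720489999999989))]
(590, 684, 3)
```

View pics/f.png

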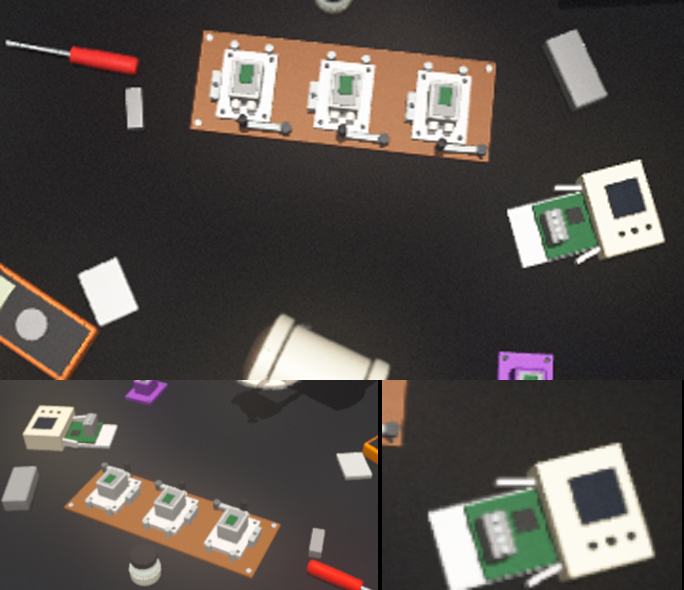

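```bash
python3 - <<'E'
from h import *
im=cv2.imread('pics/t13.png'); c=cam('top')
H,S,V=cv2.split(cv2.cvtColor(im,cv2.COLOR_BGR2HSV))
g=((H>50)&(H<85)&(S>80)&(V>40)).astype(np.uint8)
n,l,st,ce=cv2.connectedComponentsWithStats(g)
for i in range(1,n):
    w=toworld(c,ce[i],.048)[0,:2]
    if w[0]>.55 and abs(w[1])<.25 and st[i,4]>20:
        for b in 'LMR':
            q=w-BAY[b]
            if abs(q@ey)<.05: print(b,st[i,4],(q@ex*1000).round(1),(q@ey*1000).round(1))
# plate lateral edges & near edge: brightness profile across plate at z=.018
gr=cv2.cvtColor(im,cv2.COLOR_BGR2GRAY).astype(np.float32)
def prof(b,pts):
    p=topix(c,[[*(BAY[b]+x*ex+y*ey),.018] for x,y in pts]).astype(np.float32)
    return cv2.remap(gr,p[:,0].reshape(1,-1),p[:,1].reshape(1,-1),cv2.INTER_LINEAR)[0]
ys=np.arange(-.055,-.025,.0005)
for b in 'LMR':
    o=[]
    for x in (-.035,-.03,.036,.04,.044):
        v=prof(b,[(x,y) for y in ys]); o.append(round(ys[np.argmax(np.gradient(cv2.GaussianBlur(v.reshape(1,-1),(9,1),0)[0]))]*1000,1))
    print(b,"-y edge at x=-35,-30,36,40,44:",o)
R,p,s=tool(); print(s["contact_force"],s["wrist_torque"],s["t"])
E
```

```text
L 54 8.6 0.7
M 53 9.1 -0.2
R 49 9.2 -1.3
L -y edge at x=-35,-30,36,40,44: [np.float64(-39.5), np.float64(-39.0), np.float64(-39.5), np.float64(-28.0), np.float64(-27.5)]
M -y edge at x=-35,-30,36,40,44: [np.float64(-39.0), np.float64(-40.0), np.float64(-39.0), np.float64(-27.5), np.float64(-27.5)]
R -y edge at x=-35,-30,36,40,44: [np.float64(-39.5), np.float64(-39.5), np.float64(-39.0), np.float64(-27.5), np.float64(-39.0)]
[-0.91515656 -0.83126407  0.02520973] [-0.03911059  0.00470878 -0.01773458] 80.65
```

```bash
python3 -c "
from rig import robot
print(robot.sign_off())"
```

```text
the job is handed in; nothing more can be done
None
```

I loaded all three sensor units, one per bay. Each was pushed against its dowels and end stop until the arm stopped on contact. I swung the three keeper levers closed, then slid the card into the dock brass edge first until it met the end wall. Everything was released, the arm was backed off, and the job was handed in at about 81 s. `sign_off()` gives no verdict, so the results below are my own checks.

- **Units:** the three plates agreed with each other relative to their bays to about 1 mm and were square to within about 0.1°. They sat 2–3 mm further from the robot than my first estimate of the bays. The push-contact points and the wrist views agreed on that shift, so I put it down to the estimate.
- **Levers:** bays M and R (middle and right) were pushed to the levers' end of travel. Bay L (left) was closed to about 1.56 rad by the tool pose and was not pushed to its end. It looks closed in the last picture.
- **Card:** in the last top view it was about 0.5 mm from fully home, 1 mm sideways and 0.3° off.
- **Other things:** in the last picture the things not part of the job that are in view were where they started. I did not measure them.
- **Failed or unclear checks:** the final plate-outline fit was unusable because the plates merged with the stops and levers, so I used plate edges and screen centres instead. During the retreat the force reading briefly showed about 28 N in x and 19 N in z. I don't know the cause, and it was back to about zero on the next reading.

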